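# Shim the glass rack's short foot until it stops rocking

### The job

The front foot bar of the glass rack hangs clear of the oak sill, so the rack rocks. Lay the flat wooden packer on the sill and slide it under the bar fully home against the back stop, then slide the tapered shim in on top of it, thin end first, just until it is nipped snug under the bar without jacking the rack up; do not force anything. Finally press down on the middle of the foot bar for about a second with a light but definite push (roughly 10 N) to check that it no longer dips, and leave everything in place, without disturbing the other things on the bench.

Things in the scene. Friction and masses are not known exactly. Their poses are not given: they have to be found in the camera images.
- sill_top (a point): Oak sill, a fixed strip in front of the glass rack, 90 mm wide, top 12 mm above the bench. The point is on its top face straight below the middle of the rack's foot bar; z up, x the direction in which shims slide in (towards the rack), y along the bar. The top face runs from x = -120 to +30 mm.
- stop_face (a point): Back stop: fixed steel strip across the sill, standing 6 mm above the sill's top. The point is on its face towards the incoming shims, half-way up, 30 mm beyond sill_top along x; same axes.
- bar_nominal (a point): Point fixed to the sill, 26 mm straight above sill_top: about the middle of the foot bar, a round painted steel bar, 16 mm thick, 170 mm long along y. The clear height from sill top to the bar's underside differs from start to start, 14 to 21 mm, and is not measured; the bar's top is thus 30 to 37 mm above the sill top. Side arms run back to the rack at y = +-85 mm.
- gate_nominal (a point): Point fixed to the sill: about the middle of the top rail of the rack's low barred gate, 95 mm beyond the bar along x, 145 mm above the bench. The rack behind it is 270 mm wide and 182 mm high. Below the rack's floor (35 mm or more above the sill top) the shim's thin end has free room to 130 mm beyond the bar.
- rack (a joint): Rocking angle of the glass rack (rad) about a level axis along y, 200 mm behind the foot bar: about -0.002 at rest, positive when the foot bar is raised, negative when it dips; 0.005 rad is 1 mm at the bar. It stands on springy rubber feet: about 3 N at the bar moves the bar 1 mm, up or down.
- packer_mid (a point): Centre (half-way up) of the flat packer, a loose plain wooden slip 130 mm long (x), 36 wide (y), 10 thick (z), about 30 g. Lies flat on the bench; either end may lead. Fully home when its leading end touches the back stop: its centre is then 35 mm before sill_top.
- wedge_mid (a point): Middle of the tapered shim, a loose plain wooden wedge 130 mm long (x), 36 wide (y), about 30 g, flat underside, top sloping 1 in 10: 3 mm thick at the thin end (65 mm along +x), 16 mm at the thick end. The point is 5 mm above its underside. On the packer it meets the bar with its thin end 12 to 80 mm past the bar; 5 to 20 mm more nips it, felt as a push rising by some newtons.
- packer: The flat packer again; origin in the centre of its underside, x along its length.
- wedge: The tapered shim again; origin in the centre of its underside, x towards its thin end.
- frame_weight: Bystander: blue cast iron frame weight, 60 x 50 x 42 mm, origin at its underside. Leave alone.
- offset_clip: Bystander: small brass offset clip, 36 x 16 x 10 mm. Leave alone.
- glazing_tool: Bystander: red plastic glazing tool, 147 mm long, 14 mm high. Leave alone.
- mallet: Bystander: hickory mallet lying down, 287 mm long, head 54 mm across and 100 mm long; origin under the head, the handle runs along its -x. Leave alone.
- offcut: Bystander: moulding offcut, 85 x 35 x 22 mm. Leave alone.
- points_box: Bystander: cardboard box of glazing points, 75 x 50 x 30 mm. Leave alone.
There are look-alikes about, which are no part of the job. What is shaped like the wedge but pink is not meant. What is shaped like the packer but yellow is not meant.

How it is judged:
On the way, in this order (a step that is already met when the one before it is completed fails the run):
1. the packer lies flat on the sill under the bar, home against the back stop, released, before the tapered shim goes in (x of packer_mid in the frame of sill_top between -0.043 and -0.03 m and y of packer_mid in the frame of sill_top between -0.014 and 0.014 m and z of packer_mid in the frame of sill_top between 0.002 and 0.008 m and angle between the x axis of packer_mid and the x axis of sill_top, either way round below 0.15 rad and contact force between the fingers and packer below 0.1 N and contact force between wedge and rack below 0.05 N), for 0.2 s.
2. the tapered shim is nipped between the packer and the foot bar (x of packer_mid in the frame of sill_top between -0.043 and -0.03 m and y of packer_mid in the frame of sill_top between -0.014 and 0.014 m and z of packer_mid in the frame of sill_top between 0.002 and 0.008 m and angle between the x axis of packer_mid and the x axis of sill_top, either way round below 0.15 rad and y of wedge_mid in the frame of sill_top between -0.016 and 0.016 m and z of wedge_mid in the frame of sill_top between 0.011 and 0.019 m and x of wedge_mid in the frame of sill_top between -0.055 and 0.065 m and angle between the x axis of wedge_mid and the x axis of sill_top, either way round below 0.2 rad and angle between wedge_mid's own z axis and vertical below 0.1 rad and contact force between wedge and rack above 1 N and value of joint rack above -0.0005 rad), for 0.2 s.
3. the foot bar is pressed down with more than 5 N and does not dip (contact force between the fingers and rack above 5 N and value of joint rack above -0.003 rad and contact force between the fingers and wedge below 0.1 N), for 0.3 s.
At the end, for the whole second after the job is handed in: Packer flat on the sill, home against the stop (centre 30-43 mm before the bar, 14 mm sideways, 0.15 rad); tapered shim on it, thin end in (16 mm, 0.2 rad), nipped under the bar with 0.8 N or more, bar raised less than 2.5 mm; all released and at rest (x of packer_mid in the frame of sill_top between -0.043 and -0.03 m and y of packer_mid in the frame of sill_top between -0.014 and 0.014 m and z of packer_mid in the frame of sill_top between 0.002 and 0.008 m and angle between the x axis of packer_mid and the x axis of sill_top, either way round below 0.15 rad and y of wedge_mid in the frame of sill_top between -0.016 and 0.016 m and z of wedge_mid in the frame of sill_top between 0.011 and 0.019 m and x of wedge_mid in the frame of sill_top between -0.055 and 0.065 m and angle between the x axis of wedge_mid and the x axis of sill_top, either way round below 0.2 rad and angle between wedge_mid's own z axis and vertical below 0.1 rad and contact force between wedge and rack above 0.8 N and value of joint rack between -0.001 and 0.0125 rad and linear speed of each of wedge, packer below 0.01 m/s); the robot touches nothing.
It fails at once if the rack is jacked up: the foot bar is raised by more than 3.5 mm (value of joint rack above 0.0175 rad).
It fails at once if the rack is pressed or shoved with more than 40 N (contact force between any of the fingers, the arm and rack above 40 N).
It fails at once if the tapered shim is forced against the rack with more than 20 N (contact force between wedge and rack above 20 N and contact force between the fingers and rack below 0.1 N).
It fails at once if a bystander is moved by more than 30 mm (distance of any of frame_weight, offset_clip, glazing_tool, mallet, offcut, points_box from where it was at the start of the episode above 0.03 m).
It also fails if it takes over 72 s, if anything falls off the work surface, if the arm or the gripper's body presses on something with over 40 N, if the wrist force passes 120 N, or if a joint passes its speed limit or range.

### The arm

A 6-joint arm with a two-finger parallel gripper is mounted at the origin on the work surface. World frame = base frame: x ahead of the robot, y to its left, z up, the work surface at z = 0. Lengths are in m, angles in rad, forces in N, time in s.
With the tool pointing down it reaches from about 0.35 to 0.85 m from the base axis. Payload 8.1 kg.
Tool frame: the origin (TCP) lies on the centre line of the jaws, within the pads' length; the fingertips stand 25 mm ahead of it and the grasp point (between the pads) lies 6 mm ahead of it (manip.tcp_to_tips is the distance from the TCP to the fingertips, in m); z points along the fingers, y is the direction in which the jaws open and shut (so a half turn about z gives the same grasp; the last joint's range is limited). The gripper opens to 93 mm and grips with 3 to 60 N. Pads are 15 mm wide; open, the fingers measure 128 mm over their backs; the gripper's body (75 mm by 188 mm) begins 65 mm behind the grasp point.
Start: joints at [-1.347, 0.13, 1.488, -0, 1.523, -0.085], TCP at [0.182, -0.572, 0.244] pointing down, gripper open.
Joint ranges: [-2.96, 2.96], [-0.89, 2.26], [0.02, 2.5], [-1.34, 4.48], [0, 2.73], [-2.66, 2.66]. Speed limits (rad/s): [2.39, 2.39, 2.79, 3.14, 3.14, 3.14].

### API

Orientations are given as [roll, pitch, yaw] about the fixed x, y, z axes, in that order (R = Rz(yaw) Ry(pitch) Rx(roll)).
In Python, from plant import manip, eyes, order, spotter gives the robot as it stands.
- The arm moves only by the shell command python3 -m creep 'ROWS' [OPENING] [FORCE]. ROWS is JSON, a list of rows, each an object of numbers: "tx", "ty", "tz": the shift along the tool's x, y, z each as a share of 0.03 m, from -1 to 1; "wx", "wy", "wz": the turn, a rotation vector about the tool's x, y, z each as a share of 5 degrees, from -1 to 1. In form: [{"tx": .., "ty": .., "tz": .., "wx": .., "wy": .., "wz": ..}, ...]. A call has 1 to 5 rows; each row shifts and turns the commanded pose from where the row before left it, along the tool's axes as they then stand; what a row does not reach is not made up. A row lasts 1/10 s, in which the tool goes at most 50 mm and 8.59 degrees, less where a joint would pass 70% of its speed; a pose out of reach is approached as far as the arm can. A call with a number of a shift or a turn outside -1 to 1 is refused whole. A call with a gripper value outside its range is refused whole. OPENING is the opening, from 0 (shut) to 1 (fully open), set as the call begins (- or left out, the last holds). The fingers move at their own pace and stop on an object; FORCE is the grip in N (left out, the last holds). Time passes only in rows, so rows that do not move let the fingers close. It gives the time, the measured TCP pose, the force and the opening at its end, in the units of the state.
- manip.state(): the state, without advancing time (a new reading comes with each control period).
- eyes.grab_frame(name): name is "side" or "top"; returns the picture (384x512x3 uint8, red, green, blue); there is no depth.
- eyes.camera_params(name): a dict with "fx", "fy", "cx", "cy" (pixels), "eye" and "rotation" of the camera in the world. Camera axes: x right, y up, looking along -z (the intrinsics and any distortion apply to the point x, -y, -z); pixel columns grow to the right and rows downward; lengths in m; the calibration is good to about 2 mm. A picture is of the moment at which its call begins. camera_params takes no time and is no camera call.
- order.job_done(): hands the job in, once; it reports no verdict.
Trained networks look in the newest picture that a camera, given by its name, has taken for a name from the list of things; names that differ only in an ending like _2 or _b are one class to them, and where a whole thing is asked for, a point or a joint stands for the part that bears it (a point fixed in the world has none). Each returns a list of dicts, best first, with "confidence" (0 to 1); they miss things now and then, are a little off and sometimes report something else, mostly with a low value. They report only what shows in the picture. A call takes as long as a camera call. They do not tell look-alikes from the thing itself.
- spotter.look_for(thing, camera): "xyz" ([x, y, z] in m, in the coordinates of the camera as it stood for that picture, good to about 4 mm: the middle of the surface that is visible of it).
- spotter.spot_point(thing, camera): "xyz" ([x, y, z] in m, in the coordinates of the camera as it stood for that picture, good to about 4 mm: a listed point, or the origin of a listed thing).
The state is a dict: "t": time; "joint_positions": joint angles; "joint_velocities": joint speeds; "effort": joint torques, N m; "eef_pos": TCP position; "tcp_rot": TCP orientation; "wrist_force": force on the tool from outside, world axes, zero at the start; "ft_torque": the same for the moment, N m; "opening": opening from 0.0 (shut) to 1.0 (fully open).
Only numpy, scipy, OpenCV 4.12 (cv2) and the standard library are available. Lean on these libraries where they do the work, as an engineer would, in place of code of your own. Each camera call takes 0.05 s, during which the arm holds its last target.

## Working session

There is one attempt and no reset: what is moved stays moved. The work goes in short steps, Python scripts to look and compute and a shell command to move; the robot and the scene stay as the last step left them, time stands still between calls to the robot, and variables do not carry over. Pictures are saved under pics/ and viewed, and the job is handed in when it is done.

```bash
ls; mkdir -p pics
python3 - <<'E'
from plant import manip, eyes, order, spotter
import cv2,numpy as np
print(manip.state(), manip.tcp_to_tips)
for c in ("side","top"):
    im=eyes.grab_frame(c); cv2.imwrite(f"pics/{c}0.png",im[:,:,::-1]); print(c,eyes.camera_params(c))
E
```

```text
pics
{'t': 0.0, 'joint_positions': array([-1.34740281e+00,  1.31134497e-01,  1.48924978e+00,  1.61261163e-06,
        1.52299413e+00, -8.54217026e-02]), 'joint_velocities': array([ 4.46973739e-04, -7.33700516e-05, -2.07993657e-03, -1.75693897e-04,
        2.05838079e-03, -6.68734984e-04]), 'effort': array([-3.89328401e-03, -5.59845793e+01, -4.91772258e+01,  7.63472356e-02,
        3.53763567e-02, -1.00333100e-04]), 'eef_pos': array([ 0.18225422, -0.57111498,  0.24261953]), 'tcp_rot': array([-3.13981354e+00, -1.53962094e-04,  3.08815006e-01]), 'wrist_force': array([ 0.14477416, -0.6010094 ,  0.29137735]), 'ft_torque': array([ 0.00861419,  0.00111828, -0.04705316]), 'opening': 1.0015336046192018} 0.025
side {'fx': 349.5699550816157, 'fy': 349.5699550816157, 'cx': 260.63267110578903, 'cy': 190.6797396376976, 'eye': array([0.19494528, 0.66372704, 0.49098494]), 'rotation': array([ 1.08497815,  0.02046564, -2.66490237])}
top {'fx': 431.76932443918355, 'fy': 431.76932443918355, 'cx': 257.6191814754977, 'cy': 190.8506565041771, 'eye': array([0.39098293, 0.09491002, 1.10155474]), 'rotation': array([ 0.12740354, -0.01108599, -1.58017971])}
```

View pics/top0.png

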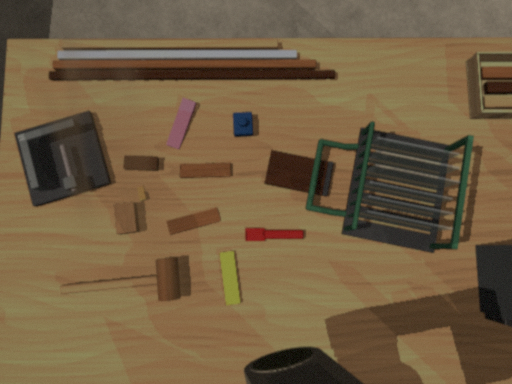

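View pics/side0.png

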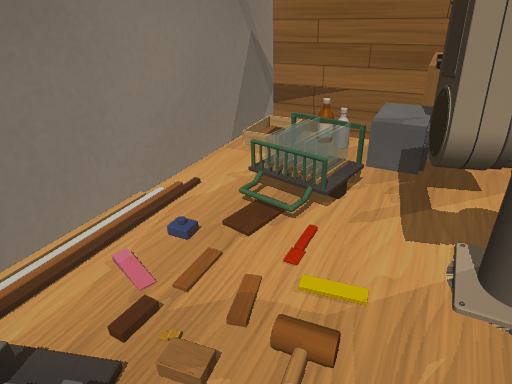

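```bash
cat > h.py <<'E'
from plant import manip, eyes, order, spotter
import cv2,numpy as np
from scipy.spatial.transform import Rotation as R
def cam(c):
    p=eyes.camera_params(c); return p,R.from_euler('xyz',p['rotation']).as_matrix()
def w(c,xyz):
    p,M=cam(c); return M@np.array(xyz)+p['eye']
def ray(c,u,v,z):
    p,M=cam(c); d=M@np.array([(u-p['cx'])/p['fx'],-(v-p['cy'])/p['fy'],-1]); e=p['eye']; return e+d*(z-e[2])/d[2]
def proj(c,P):
    p,M=cam(c); q=M.T@(np.array(P)-p['eye']); return p['cx']+p['fx']*q[0]/-q[2], p['cy']-p['fy']*q[1]/-q[2]
def crop(c,n,x0,y0,x1,y1,s):
    im=eyes.grab_frame(c)[y0:y1,x0:x1,::-1]; cv2.imwrite(f"pics/{n}.png",cv2.resize(im,None,fx=s,fy=s,interpolation=cv2.INTER_CUBIC))
E
python3 - <<'E'
from h import *
crop("top","tc",110,90,350,260,3.3); crop("side","sc",100,170,340,370,3)
for c in("top","side"):
  for t in("sill_top","stop_face","bar_nominal","gate_nominal","packer_mid","wedge_mid","packer","wedge","offcut"):
    print(c,t,[(np.round(w(c,d['xyz']),3).tolist(),np.round(proj(c,w(c,d['xyz']))).tolist(),round(d['confidence'],2)) for d in spotter.spot_point(t,c)])
E
```

```text
top sill_top [([0.573, -0.062, 0.013], [313.0, 174.0], 0.89)]
top stop_face [([0.563, -0.091, 0.012], [325.0, 178.0], 0.59), ([0.571, -0.061, 0.014], [313.0, 174.0], 0.56)]
top bar_nominal [([0.571, -0.061, 0.036], [314.0, 173.0], 0.9), ([0.456, 0.246, 0.004], [193.0, 221.0], 0.58)]
top gate_nominal [([0.316, 0.304, 0.001], [170.0, 277.0], 0.52)]
top packer_mid [([0.315, 0.151, 0.007], [230.0, 277.0], 0.84), ([0.587, 0.218, 0.001], [204.0, 170.0], 0.56)]
top wedge_mid [([0.455, 0.249, 0.003], [192.0, 221.0], 0.95), ([0.711, 0.278, 0.008], [181.0, 123.0], 0.68)]
top packer [([0.591, 0.218, 0.005], [204.0, 168.0], 0.65)]
top wedge [([0.711, 0.28, -0.004], [181.0, 124.0], 0.81), ([0.454, 0.246, 0.002], [193.0, 222.0], 0.73)]
top offcut [([0.606, 0.381, 0.001], [141.0, 163.0], 0.84), ([0.589, 0.216, 0.005], [205.0, 169.0], 0.62)]
side sill_top [([0.571, -0.065, 0.016], [264.0, 204.0], 0.71), ([0.584, 0.216, 0.003], [199.0, 269.0], 0.48)]
side stop_face [([0.565, -0.093, 0.013], [271.0, 201.0], 0.89)]
side bar_nominal [([0.569, -0.063, 0.038], [264.0, 198.0], 0.72)]
side gate_nominal [([0.42, 0.037, -0.002], [303.0, 245.0], 0.4)]
side packer_mid [([0.59, 0.216, 0.004], [197.0, 267.0], 0.87), ([0.313, 0.152, 0.009], [333.0, 287.0], 0.81)]
side wedge_mid [([0.711, 0.281, 0.007], [131.0, 268.0], 0.82), ([0.456, 0.241, 0.006], [246.0, 295.0], 0.79), ([0.312, 0.303, 0.001], [305.0, 352.0], 0.17)]
side packer [([0.315, 0.152, -0.002], [332.0, 291.0], 0.8), ([0.585, 0.216, 0.0], [199.0, 270.0], 0.61)]
side wedge [([0.712, 0.276, -0.002], [134.0, 270.0], 0.89), ([0.571, -0.065, 0.015], [264.0, 205.0], 0.64), ([0.45, 0.241, -0.002], [249.0, 299.0], 0.57)]
side offcut [([0.602, 0.383, -0.001], [135.0, 324.0], 0.79)]
```

View pics/tc.png

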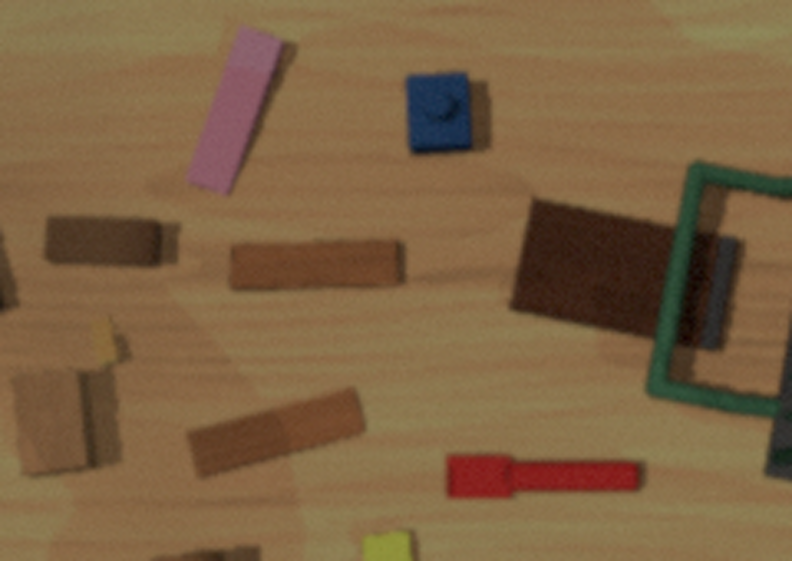

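View pics/sc.png

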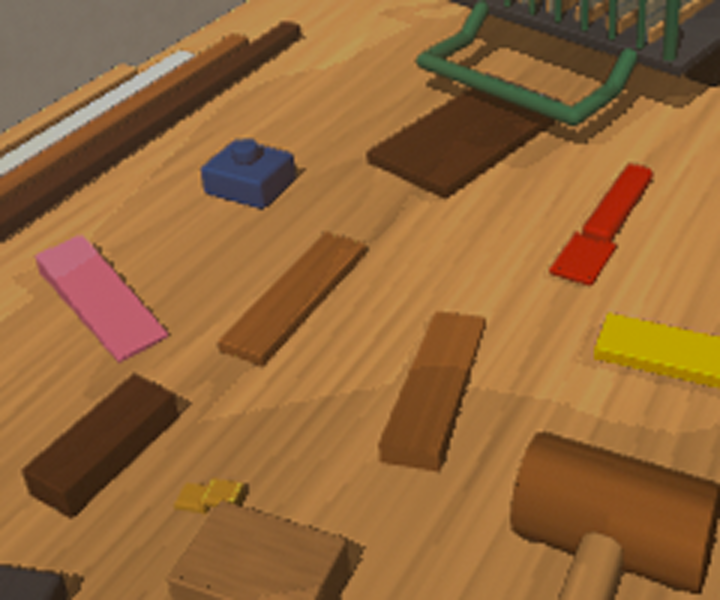

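Run:
```python
from h import *
crop("side","sw",205,255,285,340,7); crop("top","tw",155,150,245,240,7)
```

```text
(no output)
```

View pics/sw.png

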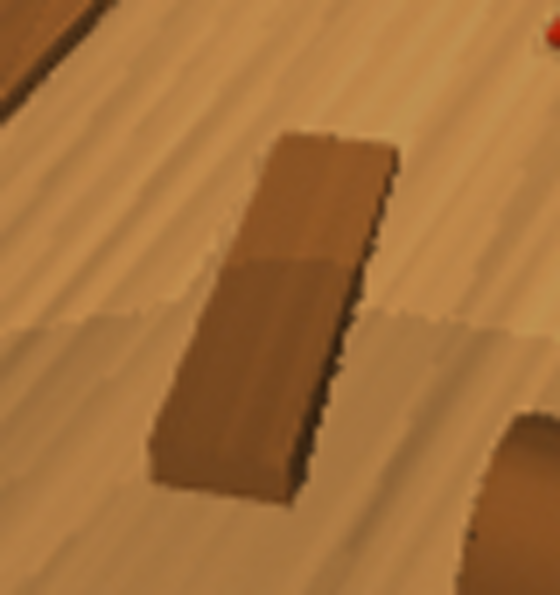

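View pics/tw.png

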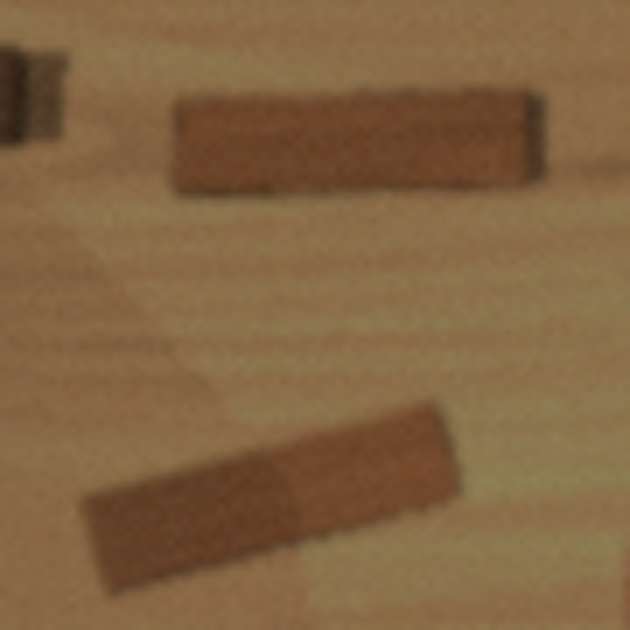

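```bash
cat >> h.py <<'E'
def plan(x,y,z,yaw):
    s=manip.state(); P=s['eef_pos']; Rc=R.from_euler('xyz',s['tcp_rot']); 
    Rt=R.from_euler('xyz',[np.pi,0,yaw]); rv=(Rc.inv()*Rt).as_rotvec()
    d=np.array([x,y,z])-P
    print('t',round(s['t'],2),'pos',P.round(4),'rot',s['tcp_rot'].round(4),'F',s['wrist_force'].round(2),'open',round(s['opening'],3))
    print('turn units(5deg) now:',(np.degrees(rv)/5).round(2),' shift units now:',(Rc.inv().apply(d)/.03).round(2),' shift units after turn:',(Rt.inv().apply(d)/.03).round(2))
E
python3 - <<'E'
from h import *
def seg(n,a,b,z1,z2):
    A=ray("top",*a,z1);B=ray("top",*b,z2);d=B-A
    print(n,A.round(4),B.round(4),'mid',((A+B)/2).round(4),'len',np.hypot(*d[:2]).round(4),'yaw',np.arctan2(d[1],d[0]).round(4))
seg("packer",(180,170.7),(230.3,169.8),.01,.01)
seg("wedge thick->thin",(168.7,227.8),(218.9,213.7),.016,.003)
o=lambda u,v:(u/3.3+110,v/3.3+90)
seg("sill near edge(+x)",o(533,199),o(690,231),.012,.012)
seg("sill edge(-x)",o(511,308),o(660,337),.012,.012)
seg("sill front end",o(533,199),o(511,308),.012,.012)
seg("stop",o(728,238),o(710,350),.018,.018)
seg("bar ctr",o(697,170),o(660,385),.038,.038)
plan(.38,0,.25,1.55)
print(proj("top",[.572,-.063,.012]))
crop("top","ts",250,110,360,230,6)
E
```

```text
packer [0.5843 0.2796 0.01  ] [0.5856 0.151  0.01  ] mid [0.585  0.2153 0.01  ] len 0.1286 yaw -1.56
wedge thick->thin [0.4385 0.3049 0.016 ] [0.4737 0.1805 0.003 ] mid [0.4561 0.2427 0.0095] len 0.1293 yaw -1.2948
sill near edge(+x) [0.6355 0.0447 0.012 ] [ 0.6092 -0.0773  0.012 ] mid [ 0.6223 -0.0163  0.012 ] len 0.1249 yaw -1.7829
sill edge(-x) [0.5496 0.0629 0.012 ] [ 0.5261 -0.0519  0.012 ] mid [0.5379 0.0055 0.012 ] len 0.1171 yaw -1.7728
sill front end [0.6355 0.0447 0.012 ] [0.5496 0.0629 0.012 ] mid [0.5925 0.0538 0.012 ] len 0.0877 yaw 2.933
stop [ 0.6022 -0.1057  0.018 ] [ 0.515  -0.0892  0.018 ] mid [ 0.5586 -0.0975  0.018 ] len 0.0888 yaw 2.9543
bar ctr [ 0.6514 -0.0799  0.038 ] [ 0.4866 -0.0474  0.038 ] mid [ 0.569  -0.0637  0.038 ] len 0.168 yaw 2.9472
t 1.2 pos [ 0.1824 -0.5716  0.2436] rot [-3.1416 -0.      0.3087] F [-0.33 -0.25 -0.22] open 0.997
turn units(5deg) now: [ -0.    -0.   -14.22]  shift units now: [ 12.07 -16.15  -0.21]  shift units after turn: [19.19  6.19 -0.21]
(np.float64(313.9027903669812), np.float64(174.3063610377805))
```

View pics/ts.png

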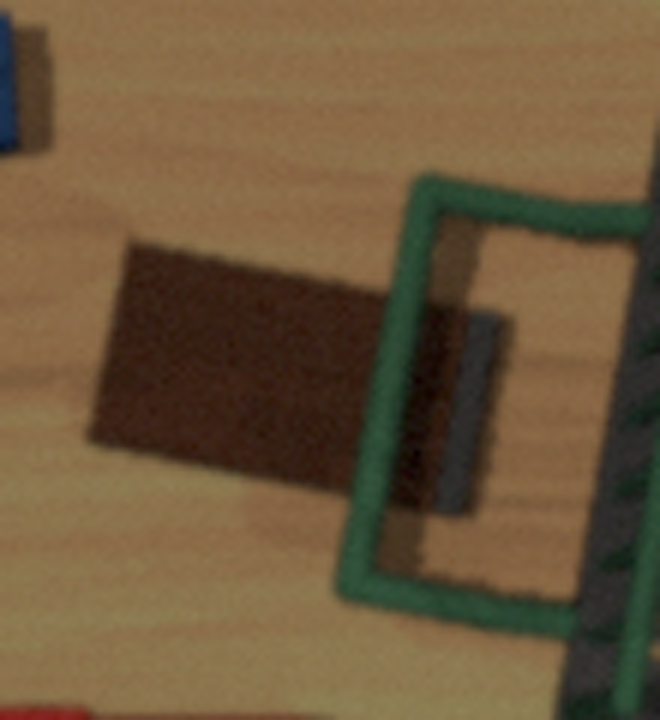

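Candidates in the top view: plain brown pieces at (206,170) (uniform thickness) and (193,220) (thick face at its left end, tapering right), plus a pink piece at (181,123) and a yellow one at (230,277). The uniform brown piece is the packer and the tapered brown piece is the wedge. The coloured ones are look-alikes. The enlarged crops confirm it.

```bash
python3 -m creep '[{"wz":-1},{"wz":-1},{"wz":-1},{"wz":-1},{"wz":-1}]' 0.65 20
python3 -m creep '[{"wz":-1},{"wz":-1},{"wz":-1},{"wz":-1},{"wz":-1}]'
python3 -m creep '[{"wz":-1},{"wz":-1},{"wz":-1},{"wz":-1},{"wz":-0.6}]'
python3 - <<'E'
from h import *
plan(.38,0,.25,1.5816)
plan(.5846,.257,.10,1.5816)
E
```

```text
t 1.25 pos [ 0.1824 -0.5716  0.2436] rot [-3.1415 -0.      0.3088] F [-0.58 -0.11  0.7 ] open 0.998
turn units(5deg) now: [ -0.    -0.   -14.59]  shift units now: [ 12.07 -16.15  -0.21]  shift units after turn: [18.98  6.79 -0.21]
t 1.25 pos [ 0.1824 -0.5716  0.2436] rot [-3.1415 -0.      0.3088] F [-0.58 -0.11  0.7 ] open 0.998
turn units(5deg) now: [ -0.    -0.   -14.59]  shift units now: [ 21.17 -22.24   4.79]  shift units after turn: [27.47 13.71  4.79]invalid input at $[0]: expected keys tx, ty, tz, wx, wy, wz
invalid input at $[0]: expected keys tx, ty, tz, wx, wy, wz
invalid input at $[0]: expected keys tx, ty, tz, wx, wy, wz
```

```bash
python3 -m creep '[{"tx":0,"ty":0,"tz":0,"wx":0,"wy":0,"wz":-1},{"tx":0,"ty":0,"tz":0,"wx":0,"wy":0,"wz":-1},{"tx":0,"ty":0,"tz":0,"wx":0,"wy":0,"wz":-1},{"tx":0,"ty":0,"tz":0,"wx":0,"wy":0,"wz":-1},{"tx":0,"ty":0,"tz":0,"wx":0,"wy":0,"wz":-1}]' 0.65 20
python3 -m creep '[{"tx":0,"ty":0,"tz":0,"wx":0,"wy":0,"wz":-1},{"tx":0,"ty":0,"tz":0,"wx":0,"wy":0,"wz":-1},{"tx":0,"ty":0,"tz":0,"wx":0,"wy":0,"wz":-1},{"tx":0,"ty":0,"tz":0,"wx":0,"wy":0,"wz":-1},{"tx":0,"ty":0,"tz":0,"wx":0,"wy":0,"wz":-1}]'
python3 -m creep '[{"tx":0,"ty":0,"tz":0,"wx":0,"wy":0,"wz":-1},{"tx":0,"ty":0,"tz":0,"wx":0,"wy":0,"wz":-1},{"tx":0,"ty":0,"tz":0,"wx":0,"wy":0,"wz":-1},{"tx":0,"ty":0,"tz":0,"wx":0,"wy":0,"wz":-1},{"tx":0,"ty":0,"tz":0,"wx":0,"wy":0,"wz":-0.6}]'
python3 - <<'E'
from h import *
plan(.38,0,.25,1.5816)
plan(.5846,.257,.10,1.5816)
E
```

```text
t: 1.75
eef_pos: [0.1824, -0.5716, 0.2436]
tcp_rot: [3.142, 0.0, 0.749]
wrist_force: [0.2, -0.2, 0.5]
opening: 0.658
t: 2.25
eef_pos: [0.1824, -0.5716, 0.2436]
tcp_rot: [-3.142, -0.0, 1.185]
wrist_force: [-1.0, -0.3, -0.6]
opening: 0.65
t: 2.75
eef_pos: [0.1824, -0.5716, 0.2436]
tcp_rot: [-3.142, 0.0, 1.586]
wrist_force: [-1.1, 0.7, -0.0]
opening: 0.649
t 2.75 pos [ 0.1824 -0.5716  0.2436] rot [-3.1416  0.      1.5863] F [-1.06  0.68 -0.01] open 0.649
turn units(5deg) now: [-0.    0.    0.05]  shift units now: [18.95  6.88 -0.21]  shift units after turn: [18.98  6.79 -0.21]
t 2.75 pos [ 0.1824 -0.5716  0.2436] rot [-3.1416  0.      1.5863] F [-1.06  0.68 -0.01] open 0.649
turn units(5deg) now: [-0.    0.    0.05]  shift units now: [27.41 13.83  4.79]  shift units after turn: [27.47 13.71  4.79]
```

```bash
python3 -m creep '[{"tx":0.95,"ty":0.34,"tz":0,"wx":0,"wy":0,"wz":0},{"tx":0.95,"ty":0.34,"tz":0,"wx":0,"wy":0,"wz":0},{"tx":0.95,"ty":0.34,"tz":0,"wx":0,"wy":0,"wz":0},{"tx":0.95,"ty":0.34,"tz":0,"wx":0,"wy":0,"wz":0},{"tx":0.95,"ty":0.34,"tz":0,"wx":0,"wy":0,"wz":0}]'
python3 -m creep '[{"tx":0.95,"ty":0.34,"tz":0,"wx":0,"wy":0,"wz":0},{"tx":0.95,"ty":0.34,"tz":0,"wx":0,"wy":0,"wz":0},{"tx":0.95,"ty":0.34,"tz":0,"wx":0,"wy":0,"wz":0},{"tx":0.95,"ty":0.34,"tz":0,"wx":0,"wy":0,"wz":0},{"tx":0.95,"ty":0.34,"tz":0,"wx":0,"wy":0,"wz":0}]'
python3 -m creep '[{"tx":0.95,"ty":0.34,"tz":0,"wx":0,"wy":0,"wz":0},{"tx":0.95,"ty":0.34,"tz":0,"wx":0,"wy":0,"wz":0},{"tx":0.95,"ty":0.34,"tz":0,"wx":0,"wy":0,"wz":0},{"tx":0.95,"ty":0.34,"tz":0,"wx":0,"wy":0,"wz":0},{"tx":0.95,"ty":0.34,"tz":0,"wx":0,"wy":0,"wz":0}]'
python3 -m creep '[{"tx":0.95,"ty":0.34,"tz":0,"wx":0,"wy":0,"wz":0},{"tx":0.95,"ty":0.34,"tz":0,"wx":0,"wy":0,"wz":0},{"tx":0.95,"ty":0.34,"tz":0,"wx":0,"wy":0,"wz":0},{"tx":0.95,"ty":0.34,"tz":0,"wx":0,"wy":0,"wz":0},{"tx":0.95,"ty":0.34,"tz":0,"wx":0,"wy":0,"wz":0}]'
python3 - <<'E'
from h import *
plan(.5846,.257,.10,1.5816)
E
```

```text
t: 3.25
eef_pos: [0.2319, -0.4274, 0.2436]
tcp_rot: [3.141, 0.0, 1.583]
wrist_force: [0.6, 0.0, -0.1]
opening: 0.652
t: 3.75
eef_pos: [0.2812, -0.2843, 0.2438]
tcp_rot: [3.141, 0.0, 1.583]
wrist_force: [0.8, 0.0, -0.1]
opening: 0.649
t: 4.25
eef_pos: [0.3304, -0.1412, 0.2439]
tcp_rot: [3.141, 0.0, 1.583]
wrist_force: [0.8, -0.5, -0.5]
opening: 0.65
t: 4.75
eef_pos: [0.3798, 0.0021, 0.2439]
tcp_rot: [3.141, 0.0, 1.583]
wrist_force: [-0.0, 0.1, 0.1]
opening: 0.653
t 4.75 pos [0.3798 0.0021 0.2439] rot [3.1406e+00 2.0000e-04 1.5830e+00] F [-0.03  0.12  0.14] open 0.653
turn units(5deg) now: [0.01 0.   0.02]  shift units now: [8.41 6.93 4.8 ]  shift units after turn: [8.42 6.92 4.8 ]
```

```bash
python3 -m creep '[{"tx":0.84,"ty":0.69,"tz":0.2,"wx":0,"wy":0,"wz":0},{"tx":0.84,"ty":0.69,"tz":0.2,"wx":0,"wy":0,"wz":0},{"tx":0.84,"ty":0.69,"tz":0.2,"wx":0,"wy":0,"wz":0},{"tx":0.84,"ty":0.69,"tz":0.2,"wx":0,"wy":0,"wz":0},{"tx":0.84,"ty":0.69,"tz":0.2,"wx":0,"wy":0,"wz":0}]'
python3 -m creep '[{"tx":0.84,"ty":0.69,"tz":0.8,"wx":0,"wy":0,"wz":0},{"tx":0.84,"ty":0.69,"tz":0.8,"wx":0,"wy":0,"wz":0},{"tx":0.84,"ty":0.69,"tz":0.8,"wx":0,"wy":0,"wz":0},{"tx":0.84,"ty":0.69,"tz":0.8,"wx":0,"wy":0,"wz":0},{"tx":0.84,"ty":0.69,"tz":0.8,"wx":0,"wy":0,"wz":0}]'
python3 - <<'E'
from h import *
plan(.5846,.257,.0275,1.5816)
crop("top","t1",100,90,320,255,3.5); crop("side","s1",50,150,400,384,2.2)
E
```

```text
t: 5.25
eef_pos: [0.4822, 0.1293, 0.2135]
tcp_rot: [3.141, 0.0, 1.583]
wrist_force: [0.4, -0.7, 0.8]
opening: 0.652
t: 5.75
eef_pos: [0.5841, 0.2564, 0.0925]
tcp_rot: [3.141, -0.0, 1.583]
wrist_force: [-0.1, -0.3, -0.4]
opening: 0.65
t 5.75 pos [0.5841 0.2564 0.0925] rot [ 3.1414 -0.      1.583 ] F [-0.12 -0.31 -0.39] open 0.65
turn units(5deg) now: [ 0.   -0.    0.02]  shift units now: [0.02 0.02 2.17]  shift units after turn: [0.02 0.02 2.17]
```

View pics/t1.png

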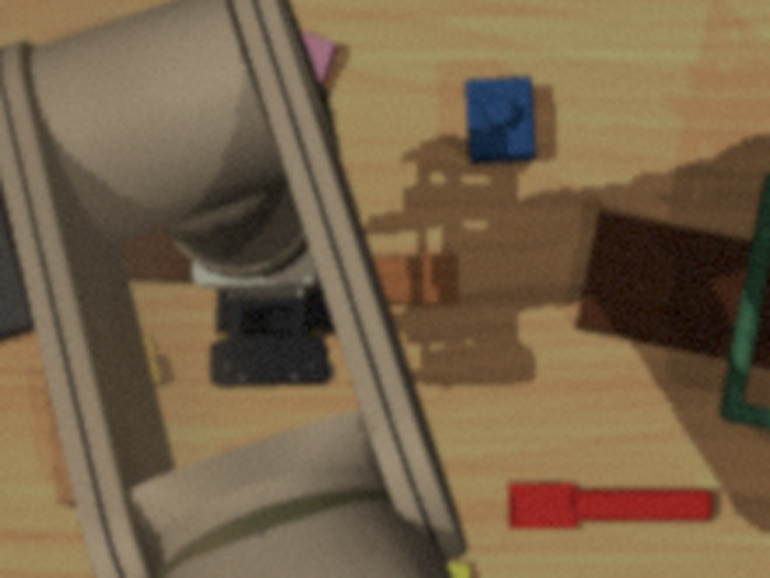

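View pics/s1.png

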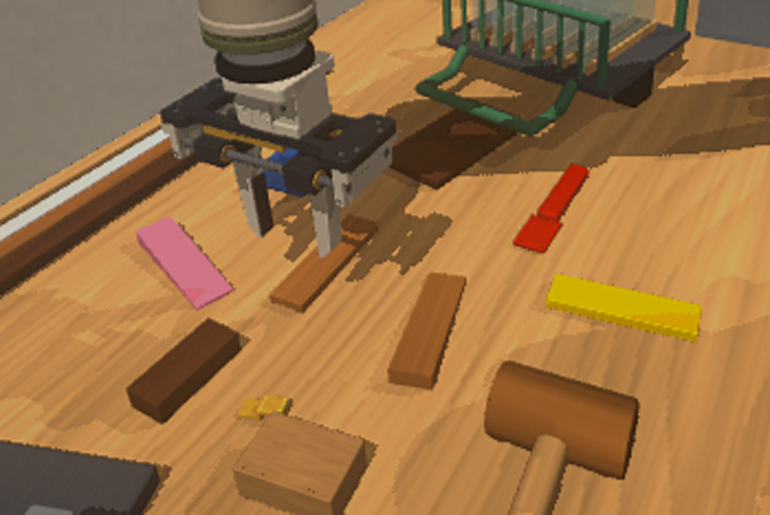

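The gripper straddles the packer at about (320,270) in the crop, and the pink piece is clear. I'll descend and grip.

```bash
python3 -m creep '[{"tx":0,"ty":0,"tz":0.7,"wx":0,"wy":0,"wz":0},{"tx":0,"ty":0,"tz":0.7,"wx":0,"wy":0,"wz":0},{"tx":0,"ty":0,"tz":0.5,"wx":0,"wy":0,"wz":0},{"tx":0,"ty":0,"tz":0.27,"wx":0,"wy":0,"wz":0},{"tx":0,"ty":0,"tz":0,"wx":0,"wy":0,"wz":0}]'
python3 -m creep '[{"tx":0,"ty":0,"tz":0,"wx":0,"wy":0,"wz":0},{"tx":0,"ty":0,"tz":0,"wx":0,"wy":0,"wz":0},{"tx":0,"ty":0,"tz":0,"wx":0,"wy":0,"wz":0},{"tx":0,"ty":0,"tz":0,"wx":0,"wy":0,"wz":0},{"tx":0,"ty":0,"tz":0,"wx":0,"wy":0,"wz":0}]' 0.2 15
```

```text
t: 6.35
eef_pos: [0.5826, 0.2548, 0.0277]
tcp_rot: [-3.14, 0.001, 1.583]
wrist_force: [-0.9, 0.1, -0.2]
opening: 0.653
t: 6.85
eef_pos: [0.5841, 0.2555, 0.0296]
tcp_rot: [3.14, -0.0, 1.583]
wrist_force: [0.0, -0.1, 4.8]
opening: 0.386
```

```bash
python3 -m creep '[{"tx":0,"ty":0,"tz":-0.5,"wx":0,"wy":0,"wz":0.5},{"tx":0,"ty":0,"tz":-0.5,"wx":0,"wy":0,"wz":0.5},{"tx":0,"ty":0,"tz":-0.5,"wx":0,"wy":0,"wz":0.5},{"tx":0,"ty":0,"tz":-0.5,"wx":0,"wy":0,"wz":0.5},{"tx":0,"ty":0,"tz":0,"wx":0,"wy":0,"wz":0.42}]'
python3 - <<'E'
from h import *
plan(.5967,.0686,.06,1.372)
crop("side","s2",50,150,400,384,2.2)
E
```

```text
t: 7.35
eef_pos: [0.585, 0.2559, 0.0914]
tcp_rot: [3.138, -0.002, 1.37]
wrist_force: [1.2, -0.1, -1.2]
opening: 0.38
t 7.35 pos [0.585  0.2559 0.0914] rot [ 3.1381e+00 -2.1000e-03  1.3700e+00] F [ 1.18 -0.13 -1.24] open 0.38
turn units(5deg) now: [ 0.04 -0.02 -0.02]  shift units now: [-6.04  1.63  1.04]  shift units after turn: [-6.04  1.62  1.05]
```

View pics/s2.png

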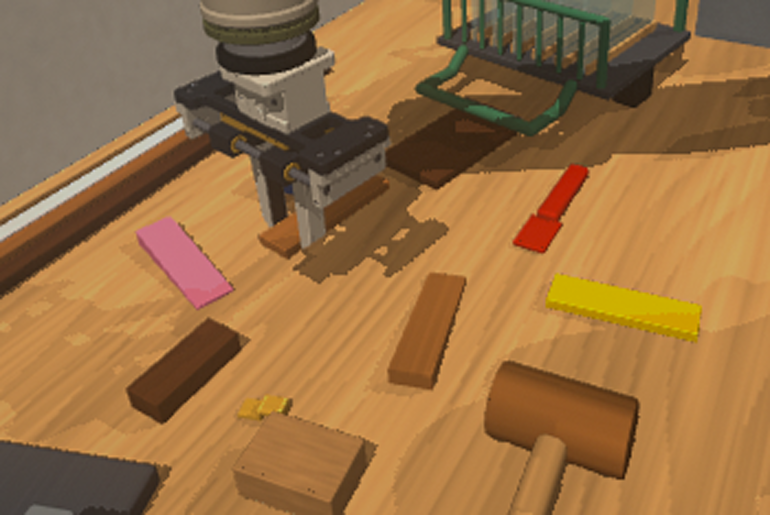

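The packer is held at (330,220) in the crop. I'll carry it to a spot in front of the bar.

```bash
python3 -m creep '[{"tx":-0.8,"ty":0.2,"tz":0,"wx":0,"wy":0,"wz":0},{"tx":-0.8,"ty":0.2,"tz":0,"wx":0,"wy":0,"wz":0},{"tx":-0.8,"ty":0.2,"tz":0,"wx":0,"wy":0,"wz":0},{"tx":-0.8,"ty":0.2,"tz":0,"wx":0,"wy":0,"wz":0},{"tx":-0.8,"ty":0.2,"tz":0,"wx":0,"wy":0,"wz":0}]'
python3 -m creep '[{"tx":-0.8,"ty":0.2,"tz":0.3,"wx":0,"wy":0,"wz":0},{"tx":-0.8,"ty":0.2,"tz":0.3,"wx":0,"wy":0,"wz":0},{"tx":-0.45,"ty":0.22,"tz":0.3,"wx":0,"wy":0,"wz":0},{"tx":0,"ty":0,"tz":0.1,"wx":0,"wy":0,"wz":0},{"tx":0,"ty":0,"tz":0,"wx":0,"wy":0,"wz":0}]'
python3 - <<'E'
from h import *
plan(.5967,.0686,.041,1.372)
crop("side","s3",150,130,380,310,3.3);crop("top","t3",210,90,370,230,4.5)
E
```

```text
t: 7.9
eef_pos: [0.5886, 0.1308, 0.0879]
tcp_rot: [-3.141, 0.0, 1.373]
wrist_force: [-0.3, -0.5, -0.9]
opening: 0.384
t: 8.4
eef_pos: [0.5946, 0.0681, 0.0575]
tcp_rot: [-3.14, -0.0, 1.371]
wrist_force: [-0.5, -0.3, 0.3]
opening: 0.385
t 8.4 pos [0.5946 0.0681 0.0575] rot [-3.1398e+00 -1.0000e-04  1.3713e+00] F [-0.53 -0.3   0.31] open 0.385
turn units(5deg) now: [-0.02 -0.   -0.01]  shift units now: [0.03 0.07 0.55]  shift units after turn: [0.03 0.07 0.55]
```

View pics/s3.png

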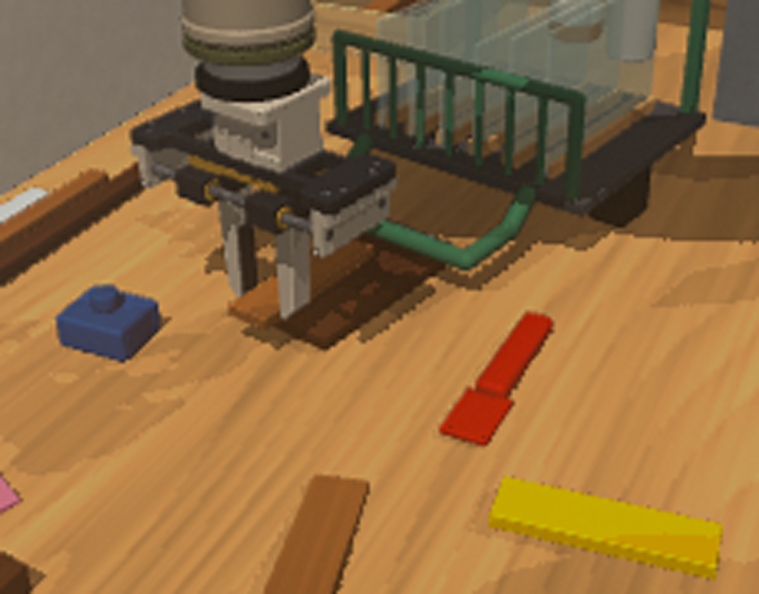

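View pics/t3.png

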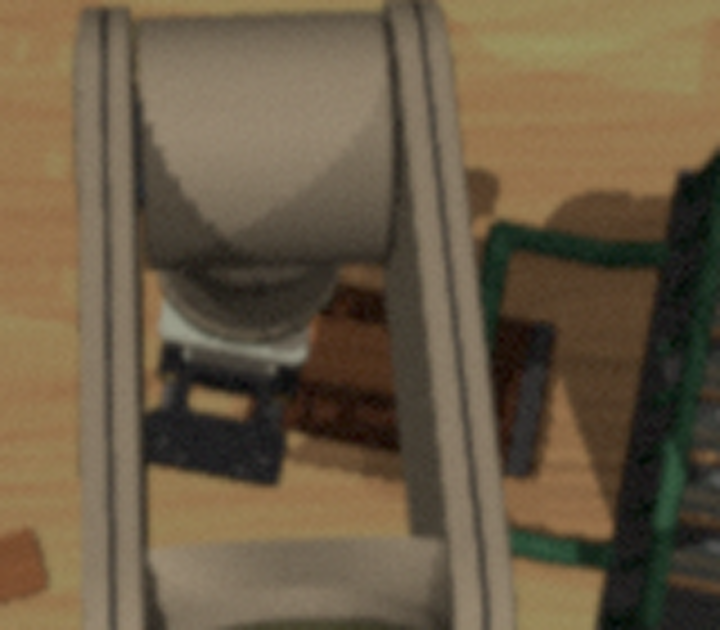

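```bash
python3 -m creep '[{"tx":0,"ty":0.07,"tz":0.2,"wx":0,"wy":0,"wz":0},{"tx":0,"ty":0,"tz":0.2,"wx":0,"wy":0,"wz":0},{"tx":0,"ty":0,"tz":0.05,"wx":0,"wy":0,"wz":0},{"tx":0,"ty":0,"tz":0,"wx":0,"wy":0,"wz":0},{"tx":0,"ty":0,"tz":0,"wx":0,"wy":0,"wz":0}]'
python3 -m creep '[{"tx":0,"ty":0,"tz":0.05,"wx":0,"wy":0,"wz":0},{"tx":0,"ty":0,"tz":0,"wx":0,"wy":0,"wz":0}]'
python3 -m creep '[{"tx":0,"ty":0,"tz":0.04,"wx":0,"wy":0,"wz":0},{"tx":0,"ty":0,"tz":0,"wx":0,"wy":0,"wz":0}]'
```

```text
t: 9.0
eef_pos: [0.5971, 0.0675, 0.045]
tcp_rot: [-3.141, 0.0, 1.372]
wrist_force: [-1.3, 0.4, 0.1]
opening: 0.386
t: 9.2
eef_pos: [0.5972, 0.0673, 0.0435]
tcp_rot: [3.142, -0.0, 1.372]
wrist_force: [0.2, 0.2, -0.1]
opening: 0.382
t: 9.4
eef_pos: [0.5971, 0.0673, 0.0422]
tcp_rot: [-3.141, 0.0, 1.372]
wrist_force: [0.5, -0.2, -0.0]
opening: 0.38
```

```bash
python3 -m creep '[{"tx":0,"ty":0,"tz":0.04,"wx":0,"wy":0,"wz":0},{"tx":0,"ty":0,"tz":0,"wx":0,"wy":0,"wz":0}]'
python3 - <<'E'
from h import *
crop("side","s4",190,170,310,260,6)
E
```

```text
t: 9.6
eef_pos: [0.5974, 0.0674, 0.0414]
tcp_rot: [3.141, -0.0, 1.372]
wrist_force: [-0.8, 0.5, 2.0]
opening: 0.385
```

View pics/s4.png

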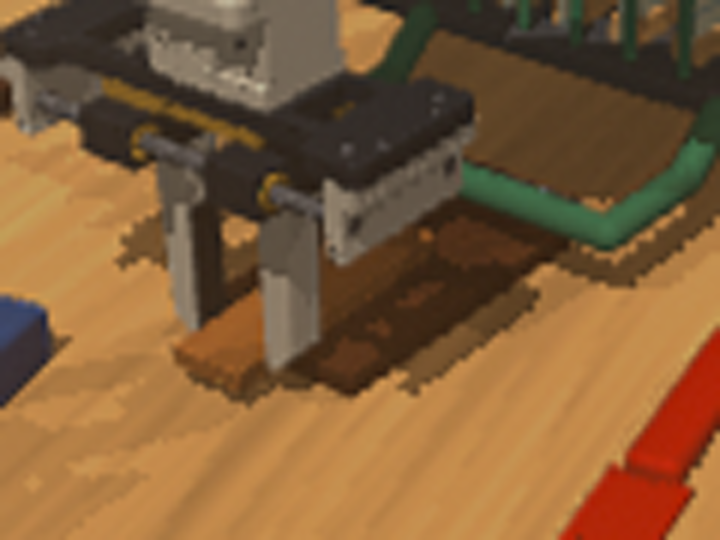

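```bash
python3 -m creep '[{"tx":-0.34,"ty":0,"tz":0,"wx":0,"wy":0,"wz":0},{"tx":-0.34,"ty":0,"tz":0,"wx":0,"wy":0,"wz":0},{"tx":-0.34,"ty":0,"tz":0,"wx":0,"wy":0,"wz":0},{"tx":-0.34,"ty":0,"tz":0,"wx":0,"wy":0,"wz":0},{"tx":-0.3,"ty":0,"tz":0,"wx":0,"wy":0,"wz":0}]'
python3 -m creep '[{"tx":0,"ty":0,"tz":0,"wx":0,"wy":0,"wz":0},{"tx":-0.1,"ty":0,"tz":0,"wx":0,"wy":0,"wz":0},{"tx":0,"ty":0,"tz":0,"wx":0,"wy":0,"wz":0}]'
python3 -m creep '[{"tx":-0.07,"ty":0,"tz":0,"wx":0,"wy":0,"wz":0},{"tx":0,"ty":0,"tz":0,"wx":0,"wy":0,"wz":0}]'
python3 - <<'E'
from h import *
plan(.570+.075*.198,-.0637+.075*.98,.0414,1.372)
crop("side","s5",190,160,310,250,6);crop("top","t5",260,110,360,210,6)
E
```

```text
t: 10.15
eef_pos: [0.5875, 0.0175, 0.0415]
tcp_rot: [3.141, -0.0, 1.371]
wrist_force: [0.4, 3.4, 4.3]
opening: 0.386
t: 10.45
eef_pos: [0.5869, 0.0146, 0.0415]
tcp_rot: [3.141, 0.0, 1.371]
wrist_force: [0.3, 0.2, 6.1]
opening: 0.387
t: 10.65
eef_pos: [0.5866, 0.0131, 0.0415]
tcp_rot: [3.141, -0.0, 1.371]
wrist_force: [0.4, 1.1, 5.2]
opening: 0.387
t 10.65 pos [0.5866 0.0131 0.0415] rot [ 3.1409e+00 -3.0000e-04  1.3714e+00] F [0.37 1.06 5.24] open 0.387
turn units(5deg) now: [ 0.01 -0.   -0.01]  shift units now: [-0.12 -0.04  0.  ]  shift units after turn: [-0.12 -0.04  0.  ]
```

View pics/s5.png

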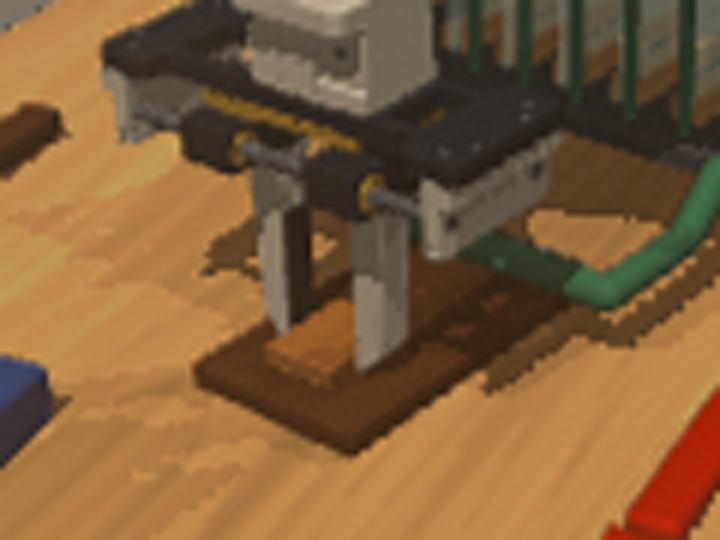

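View pics/t5.png

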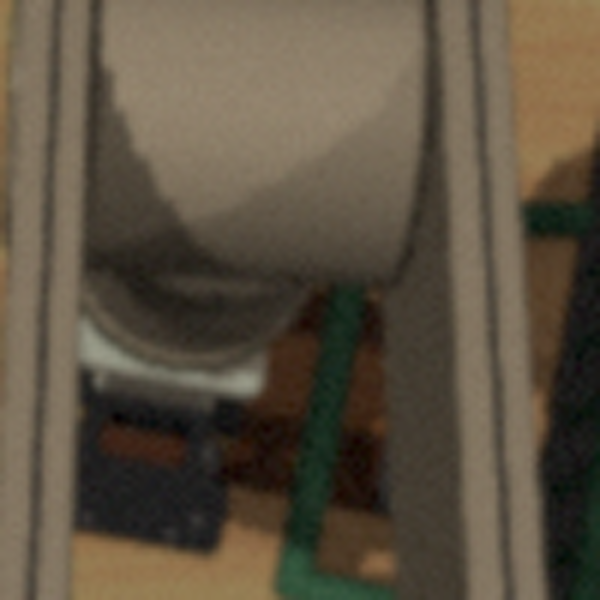

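```bash
python3 -m creep '[{"tx":-0.06,"ty":0,"tz":-0.01,"wx":0,"wy":0,"wz":0},{"tx":0,"ty":0,"tz":0,"wx":0,"wy":0,"wz":0}]'
python3 -m creep '[{"tx":-0.05,"ty":0,"tz":0,"wx":0,"wy":0,"wz":0},{"tx":0,"ty":0,"tz":0,"wx":0,"wy":0,"wz":0}]'
python3 -m creep '[{"tx":-0.05,"ty":0,"tz":0,"wx":0,"wy":0,"wz":0},{"tx":0,"ty":0,"tz":0,"wx":0,"wy":0,"wz":0}]'
```

```text
t: 10.95
eef_pos: [0.5861, 0.0117, 0.0416]
tcp_rot: [3.141, -0.001, 1.372]
wrist_force: [1.3, 3.7, 4.2]
opening: 0.387
t: 11.15
eef_pos: [0.5861, 0.0115, 0.0416]
tcp_rot: [3.141, -0.002, 1.372]
wrist_force: [3.5, 9.9, 2.0]
opening: 0.391
t: 11.35
eef_pos: [0.5862, 0.0112, 0.0416]
tcp_rot: [3.14, -0.004, 1.372]
wrist_force: [5.0, 15.4, 1.1]
opening: 0.387
```

```bash
python3 -m creep '[{"tx":0.08,"ty":0,"tz":0,"wx":0,"wy":0,"wz":0},{"tx":0,"ty":0,"tz":0,"wx":0,"wy":0,"wz":0}]'
python3 -m creep '[{"tx":0,"ty":0,"tz":0,"wx":0,"wy":0,"wz":0},{"tx":0,"ty":0,"tz":0,"wx":0,"wy":0,"wz":0},{"tx":0,"ty":0,"tz":0,"wx":0,"wy":0,"wz":0},{"tx":0,"ty":0,"tz":0,"wx":0,"wy":0,"wz":0},{"tx":0,"ty":0,"tz":-0.1,"wx":0,"wy":0,"wz":0}]' 0.6
python3 -m creep '[{"tx":0,"ty":0,"tz":-0.5,"wx":0,"wy":0,"wz":0},{"tx":0,"ty":0,"tz":-1,"wx":0,"wy":0,"wz":0},{"tx":0,"ty":0,"tz":-0.8,"wx":0,"wy":0,"wz":0},{"tx":0.5,"ty":0,"tz":0,"wx":0,"wy":0,"wz":0},{"tx":0.8,"ty":0,"tz":0,"wx":0,"wy":0,"wz":0}]'
python3 -m creep '[{"tx":0.9,"ty":0,"tz":0,"wx":0,"wy":0,"wz":-1},{"tx":0.9,"ty":0,"tz":0,"wx":0,"wy":0,"wz":-1},{"tx":0.9,"ty":0,"tz":0,"wx":0,"wy":0,"wz":-1},{"tx":0.9,"ty":0,"tz":0,"wx":0,"wy":0,"wz":-1},{"tx":0.9,"ty":0,"tz":0,"wx":0,"wy":0,"wz":-1}]'
python3 - <<'E'
from h import *
crop("side","s6",190,160,310,250,6);crop("top","t6",250,110,360,210,6)
E
```

```text
t: 11.55
eef_pos: [0.5862, 0.0116, 0.0415]
tcp_rot: [3.141, -0.001, 1.372]
wrist_force: [3.0, 4.5, 3.3]
opening: 0.387
t: 12.05
eef_pos: [0.5852, 0.011, 0.0438]
tcp_rot: [-3.14, 0.0, 1.371]
wrist_force: [-1.0, 0.0, 1.0]
opening: 0.601
t: 12.55
eef_pos: [0.5948, 0.0492, 0.1155]
tcp_rot: [3.138, -0.0, 1.37]
wrist_force: [0.1, -0.1, 0.2]
opening: 0.596
t: 13.05
eef_pos: [0.5966, 0.1851, 0.1134]
tcp_rot: [-3.141, -0.0, 1.812]
wrist_force: [1.5, -0.4, -0.7]
opening: 0.599
```

View pics/s6.png

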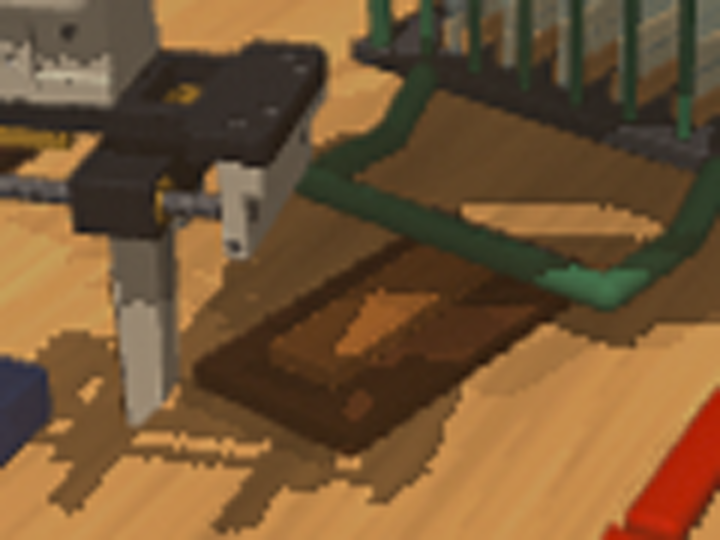

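View pics/t6.png

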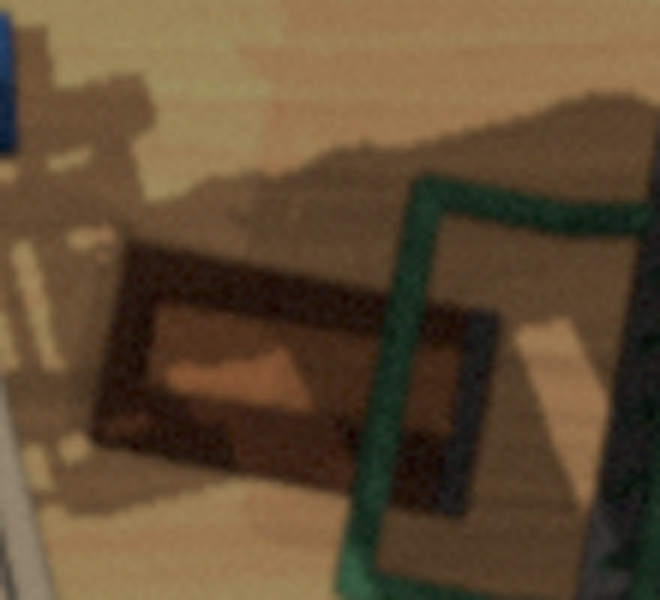

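Both views show the packer flat on the sill, centred, with its leading end against the steel strip at about (460,400) in the crop. Now the wedge.

Run:
```python
from h import *
plan(.4418,.2934,.0285,1.8468)
```

```text
t 13.15 pos [0.5959 0.1871 0.1133] rot [-3.1413e+00 -1.2000e-03  1.8140e+00] F [ 0.33 -0.83  0.3 ] open 0.599
turn units(5deg) now: [-0.   -0.01 -0.38]  shift units now: [ 4.67 -4.13  2.83]  shift units after turn: [ 4.81 -3.98  2.83]
```

```bash
python3 -m creep '[{"tx":0,"ty":0,"tz":0,"wx":0,"wy":0,"wz":-0.38},{"tx":0.9,"ty":-0.8,"tz":0,"wx":0,"wy":0,"wz":0},{"tx":0.9,"ty":-0.8,"tz":0,"wx":0,"wy":0,"wz":0},{"tx":0.9,"ty":-0.8,"tz":0,"wx":0,"wy":0,"wz":0},{"tx":0.9,"ty":-0.8,"tz":0,"wx":0,"wy":0,"wz":0}]'
python3 -m creep '[{"tx":0.9,"ty":-0.7,"tz":0,"wx":0,"wy":0,"wz":0},{"tx":0.2,"ty":0,"tz":0,"wx":0,"wy":0,"wz":0},{"tx":0,"ty":0,"tz":0,"wx":0,"wy":0,"wz":0}]'
python3 - <<'E'
from h import *
plan(.4418,.2934,.0285,1.8468)
crop("side","s7",150,180,400,370,3)
E
```

```text
t: 13.65
eef_pos: [0.4743, 0.262, 0.1134]
tcp_rot: [-3.141, 0.0, 1.839]
wrist_force: [-0.0, 1.0, -0.4]
opening: 0.599
t: 13.95
eef_pos: [0.4462, 0.2886, 0.1137]
tcp_rot: [3.141, 0.0, 1.842]
wrist_force: [0.8, -0.6, -0.6]
opening: 0.598
t 13.95 pos [0.4462 0.2886 0.1137] rot [3.1411e+00 1.0000e-04 1.8423e+00] F [ 0.77 -0.6  -0.61] open 0.598
turn units(5deg) now: [ 0.01  0.   -0.05]  shift units now: [ 0.19 -0.1   2.84]  shift units after turn: [ 0.19 -0.1   2.84]
```

View pics/s7.png

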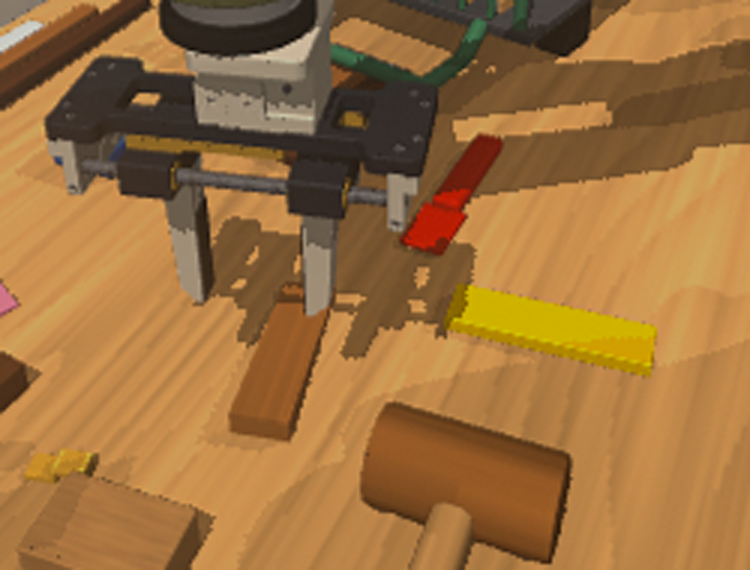

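```bash
python3 -m creep '[{"tx":0.19,"ty":-0.1,"tz":0.7,"wx":0,"wy":0,"wz":-0.05},{"tx":0,"ty":0,"tz":0.7,"wx":0,"wy":0,"wz":0},{"tx":0,"ty":0,"tz":0.5,"wx":0,"wy":0,"wz":0},{"tx":0,"ty":0,"tz":0,"wx":0,"wy":0,"wz":0}]'
python3 - <<'E'
from h import *
plan(.4418,.2934,.0285,1.8468)
crop("side","s8",180,220,320,340,5)
E
```

```text
t: 14.4
eef_pos: [0.4411, 0.2909, 0.0538]
tcp_rot: [-3.137, 0.001, 1.844]
wrist_force: [-0.6, -0.5, -1.0]
opening: 0.6
t 14.4 pos [0.4411 0.2909 0.0538] rot [-3.1371e+00  1.2000e-03  1.8441e+00] F [-0.6  -0.54 -1.04] open 0.6
turn units(5deg) now: [-0.05  0.01 -0.03]  shift units now: [0.07 0.05 0.84]  shift units after turn: [0.07 0.05 0.84]
```

View pics/s8.png

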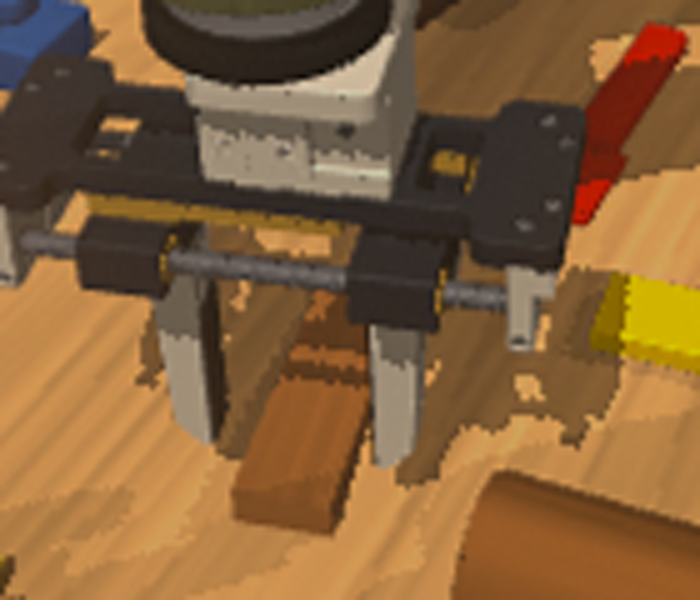

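```bash
python3 -m creep '[{"tx":0.07,"ty":0.03,"tz":0.5,"wx":0,"wy":0,"wz":0},{"tx":0,"ty":0,"tz":0.34,"wx":0,"wy":0,"wz":0},{"tx":0,"ty":0,"tz":0,"wx":0,"wy":0,"wz":0},{"tx":0,"ty":0,"tz":0,"wx":0,"wy":0,"wz":0}]'
python3 -m creep '[{"tx":0,"ty":0,"tz":0,"wx":0,"wy":0,"wz":0},{"tx":0,"ty":0,"tz":0,"wx":0,"wy":0,"wz":0},{"tx":0,"ty":0,"tz":0,"wx":0,"wy":0,"wz":0},{"tx":0,"ty":0,"tz":0,"wx":0,"wy":0,"wz":0},{"tx":0,"ty":0,"tz":0,"wx":0,"wy":0,"wz":0}]' 0.2 15
python3 - <<'E'
from h import *
plan(.4418,.2934,.0285,1.8468)
crop("side","s9",180,220,320,340,5)
E
```

```text
t: 14.85
eef_pos: [0.4421, 0.2948, 0.0309]
tcp_rot: [-3.141, 0.0, 1.846]
wrist_force: [0.6, 0.3, 0.2]
opening: 0.602
t: 15.35
eef_pos: [0.4426, 0.2951, 0.0317]
tcp_rot: [3.141, -0.0, 1.846]
wrist_force: [0.4, -0.3, 2.7]
opening: 0.384
t 15.35 pos [0.4426 0.2951 0.0317] rot [ 3.1408e+00 -2.0000e-04  1.8456e+00] F [ 0.36 -0.25  2.73] open 0.384
turn units(5deg) now: [ 0.01 -0.   -0.01]  shift units now: [-0.05 -0.04  0.11]  shift units after turn: [-0.05 -0.04  0.11]
```

View pics/s9.png

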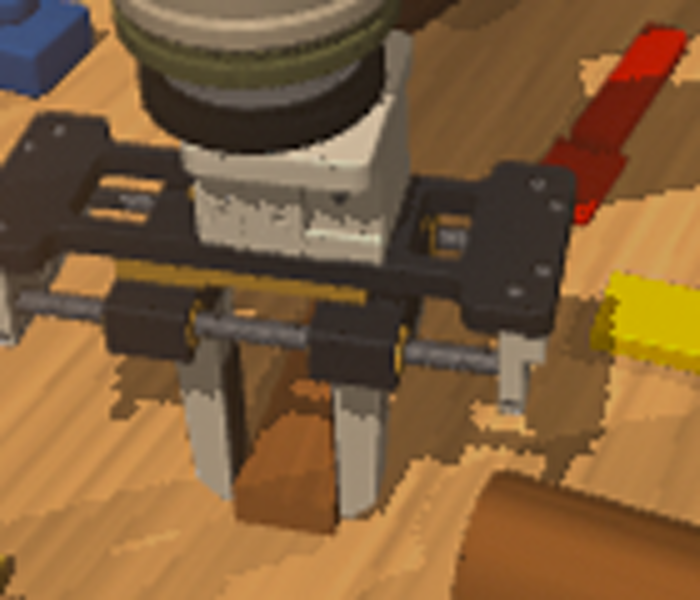

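```bash
python3 -m creep '[{"tx":0,"ty":0,"tz":-0.4,"wx":0,"wy":0,"wz":0},{"tx":0,"ty":0,"tz":-0.6,"wx":0,"wy":0,"wz":0.8},{"tx":0,"ty":0,"tz":-0.7,"wx":0,"wy":0,"wz":1},{"tx":0,"ty":0,"tz":-0.6,"wx":0,"wy":0,"wz":1},{"tx":0,"ty":0,"tz":0,"wx":0,"wy":0,"wz":1}]'
python3 -m creep '[{"tx":0,"ty":0,"tz":0,"wx":0,"wy":0,"wz":1},{"tx":0,"ty":0,"tz":0,"wx":0,"wy":0,"wz":0.62},{"tx":0,"ty":0,"tz":0,"wx":0,"wy":0,"wz":0}]'
python3 - <<'E'
from h import *
plan(.5975,.0725,.075,1.372)
crop("side","s10",180,180,320,300,5)
E
```

```text
t: 15.9
eef_pos: [0.4443, 0.296, 0.1042]
tcp_rot: [3.137, -0.003, 1.51]
wrist_force: [0.9, -0.3, -0.2]
opening: 0.389
t: 16.2
eef_pos: [0.4424, 0.295, 0.1009]
tcp_rot: [3.141, -0.0, 1.372]
wrist_force: [-0.6, 1.2, 0.0]
opening: 0.389
t 16.2 pos [0.4424 0.295  0.1009] rot [ 3.1413e+00 -3.0000e-04  1.3717e+00] F [-0.59  1.2   0.04] open 0.389
turn units(5deg) now: [ 0. -0. -0.]  shift units now: [-6.25  6.53  0.86]  shift units after turn: [-6.25  6.53  0.86]
```

View pics/s10.png

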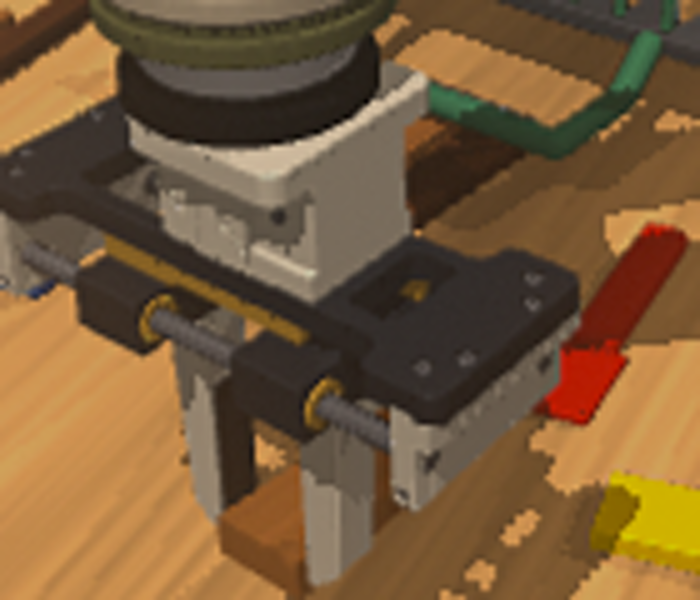

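```bash
python3 -m creep '[{"tx":-0.6,"ty":0.82,"tz":0,"wx":0,"wy":0,"wz":0},{"tx":-0.78,"ty":0.82,"tz":0,"wx":0,"wy":0,"wz":0},{"tx":-0.78,"ty":0.82,"tz":0,"wx":0,"wy":0,"wz":0},{"tx":-0.78,"ty":0.82,"tz":0,"wx":0,"wy":0,"wz":0},{"tx":-0.78,"ty":0.82,"tz":0,"wx":0,"wy":0,"wz":0}]'
python3 -m creep '[{"tx":-0.78,"ty":0.82,"tz":0,"wx":0,"wy":0,"wz":0},{"tx":-0.78,"ty":0.82,"tz":0,"wx":0,"wy":0,"wz":0},{"tx":-0.78,"ty":0.7,"tz":0.2,"wx":0,"wy":0,"wz":0},{"tx":-0.19,"ty":0.1,"tz":0.2,"wx":0,"wy":0,"wz":0},{"tx":0,"ty":0,"tz":0,"wx":0,"wy":0,"wz":0}]'
python3 - <<'E'
from h import *
plan(.5975,.0725,.0537,1.372)
crop("side","s11",190,150,310,240,6);crop("top","t11",230,110,360,210,5)
E
```

```text
t: 16.75
eef_pos: [0.5416, 0.1601, 0.1005]
tcp_rot: [3.141, -0.0, 1.375]
wrist_force: [-0.0, -1.1, 0.0]
opening: 0.382
t: 17.25
eef_pos: [0.597, 0.0715, 0.0871]
tcp_rot: [-3.139, 0.0, 1.372]
wrist_force: [-1.0, 0.1, -0.6]
opening: 0.385
t 17.25 pos [0.597  0.0715 0.0871] rot [-3.1393e+00  4.0000e-04  1.3717e+00] F [-1.02  0.09 -0.59] open 0.385
turn units(5deg) now: [-0.03  0.   -0.  ]  shift units now: [0.04 0.01 1.11]  shift units after turn: [0.04 0.01 1.11]
```

View pics/s11.png

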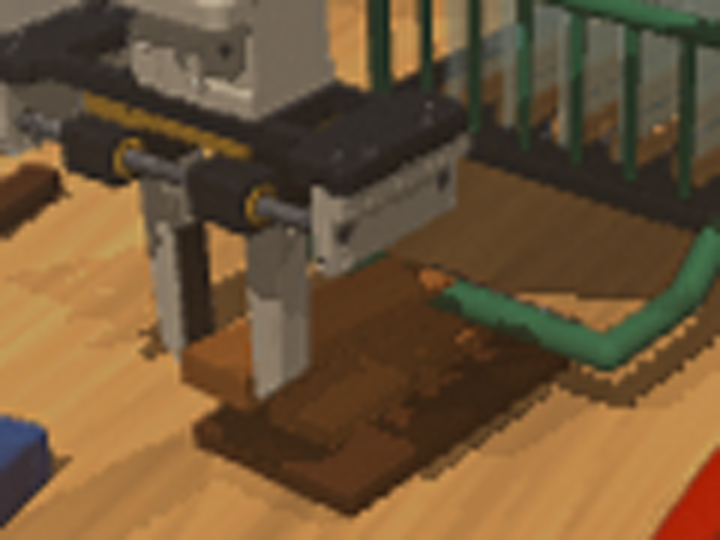

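View pics/t11.png

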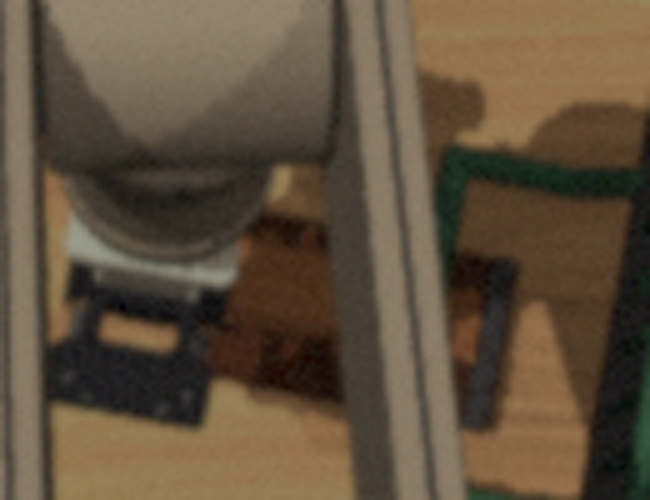

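```bash
python3 -m creep '[{"tx":0.1,"ty":0,"tz":0.4,"wx":0,"wy":0,"wz":0},{"tx":0,"ty":0,"tz":0.4,"wx":0,"wy":0,"wz":0},{"tx":0,"ty":0,"tz":0.1,"wx":0,"wy":0,"wz":0},{"tx":0,"ty":0,"tz":0,"wx":0,"wy":0,"wz":0},{"tx":0,"ty":0,"tz":0,"wx":0,"wy":0,"wz":0}]'
python3 -m creep '[{"tx":0,"ty":0,"tz":0.06,"wx":0,"wy":0,"wz":0},{"tx":0,"ty":0,"tz":0,"wx":0,"wy":0,"wz":0}]'
python3 -m creep '[{"tx":0,"ty":0,"tz":0.05,"wx":0,"wy":0,"wz":0},{"tx":0,"ty":0,"tz":0,"wx":0,"wy":0,"wz":0}]'
```

```text
t: 17.85
eef_pos: [0.5983, 0.0756, 0.0611]
tcp_rot: [-3.141, 0.0, 1.373]
wrist_force: [0.8, 0.2, -0.2]
opening: 0.383
t: 18.05
eef_pos: [0.5986, 0.0754, 0.0597]
tcp_rot: [3.141, -0.0, 1.373]
wrist_force: [-0.0, -0.6, -1.0]
opening: 0.387
t: 18.25
eef_pos: [0.5984, 0.0753, 0.0579]
tcp_rot: [-3.142, -0.0, 1.372]
wrist_force: [-0.1, -0.3, -0.8]
opening: 0.387
```

```bash
python3 -m creep '[{"tx":0,"ty":0,"tz":0.06,"wx":0,"wy":0,"wz":0},{"tx":0,"ty":0,"tz":0,"wx":0,"wy":0,"wz":0}]'
python3 -m creep '[{"tx":0,"ty":0,"tz":0.05,"wx":0,"wy":0,"wz":0},{"tx":0,"ty":0,"tz":0,"wx":0,"wy":0,"wz":0},{"tx":0,"ty":0,"tz":0,"wx":0,"wy":0,"wz":0}]'
python3 -m creep '[{"tx":0,"ty":0,"tz":0.03,"wx":0,"wy":0,"wz":0},{"tx":0,"ty":0,"tz":0,"wx":0,"wy":0,"wz":0},{"tx":0,"ty":0,"tz":0,"wx":0,"wy":0,"wz":0}]'
python3 - <<'E'
from h import *
crop("side","s12",190,150,310,240,6)
E
```

```text
t: 18.45
eef_pos: [0.5982, 0.0754, 0.0559]
tcp_rot: [-3.141, 0.0, 1.373]
wrist_force: [-0.1, -0.4, -0.1]
opening: 0.388
t: 18.75
eef_pos: [0.5983, 0.0754, 0.0546]
tcp_rot: [-3.141, 0.0, 1.373]
wrist_force: [0.2, 0.3, -0.2]
opening: 0.385
t: 19.05
eef_pos: [0.5984, 0.0754, 0.0538]
tcp_rot: [3.141, -0.0, 1.373]
wrist_force: [-0.1, -0.4, -0.2]
opening: 0.387
```

View pics/s12.png

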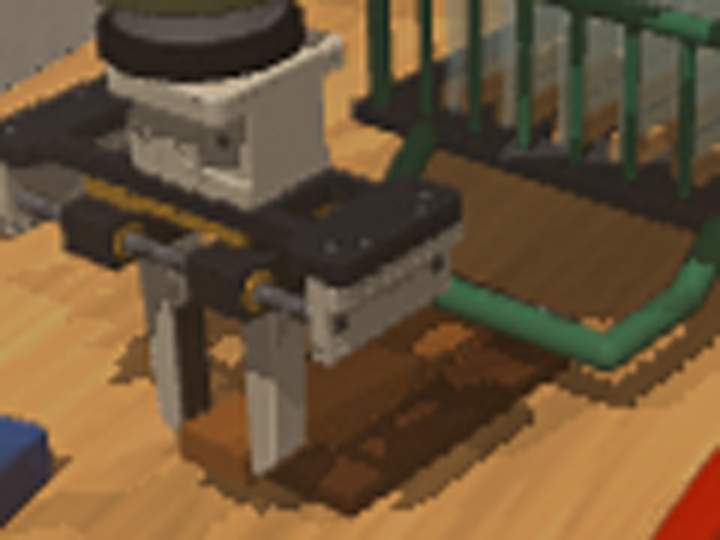

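```bash
python3 -m creep '[{"tx":0,"ty":0,"tz":0.03,"wx":0,"wy":0,"wz":0},{"tx":0,"ty":0,"tz":0,"wx":0,"wy":0,"wz":0},{"tx":0,"ty":0,"tz":0,"wx":0,"wy":0,"wz":0}]'
python3 -m creep '[{"tx":0,"ty":0,"tz":0.02,"wx":0,"wy":0,"wz":0},{"tx":0,"ty":0,"tz":0,"wx":0,"wy":0,"wz":0},{"tx":0,"ty":0,"tz":0,"wx":0,"wy":0,"wz":0}]'
```

```text
t: 19.4
eef_pos: [0.5985, 0.0755, 0.0531]
tcp_rot: [3.141, -0.0, 1.373]
wrist_force: [-1.4, 1.1, 2.5]
opening: 0.386
t: 19.7
eef_pos: [0.5985, 0.0756, 0.0524]
tcp_rot: [3.141, -0.0, 1.373]
wrist_force: [-0.7, 2.9, 4.0]
opening: 0.384
```

```bash
python3 -m creep '[{"tx":-0.2,"ty":0,"tz":-0.02,"wx":0,"wy":0,"wz":0},{"tx":-0.3,"ty":0,"tz":0,"wx":0,"wy":0,"wz":0},{"tx":-0.3,"ty":0,"tz":0,"wx":0,"wy":0,"wz":0},{"tx":-0.2,"ty":0,"tz":0,"wx":0,"wy":0,"wz":0},{"tx":0,"ty":0,"tz":0,"wx":0,"wy":0,"wz":0}]'
python3 - <<'E'
from h import *
for i in range(1): print(manip.state()['wrist_force'])
plan(.570+.1*.198,-.0637+.1*.98,.053,1.372)
crop("side","s13",190,150,310,240,6);crop("top","t13",260,110,360,210,6)
E
```

```text
t: 20.2
eef_pos: [0.5928, 0.0443, 0.0534]
tcp_rot: [3.14, 0.0, 1.371]
wrist_force: [-0.0, 0.3, 5.3]
opening: 0.386
[-0.04120326  0.26106159  5.31567781]
t 20.2 pos [0.5928 0.0443 0.0534] rot [3.1405e+00 2.0000e-04 1.3714e+00] F [-0.04  0.26  5.32] open 0.386
turn units(5deg) now: [ 0.01  0.   -0.01]  shift units now: [-0.35 -0.03  0.01]  shift units after turn: [-0.35 -0.03  0.01]
```

View pics/s13.png

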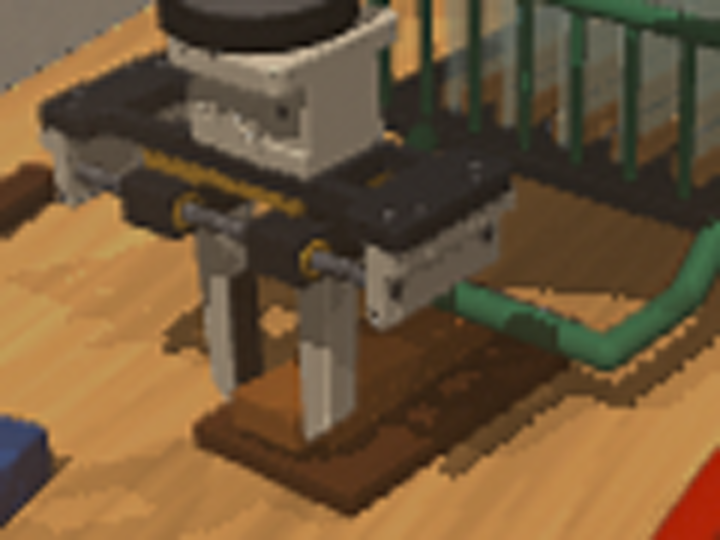

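View pics/t13.png

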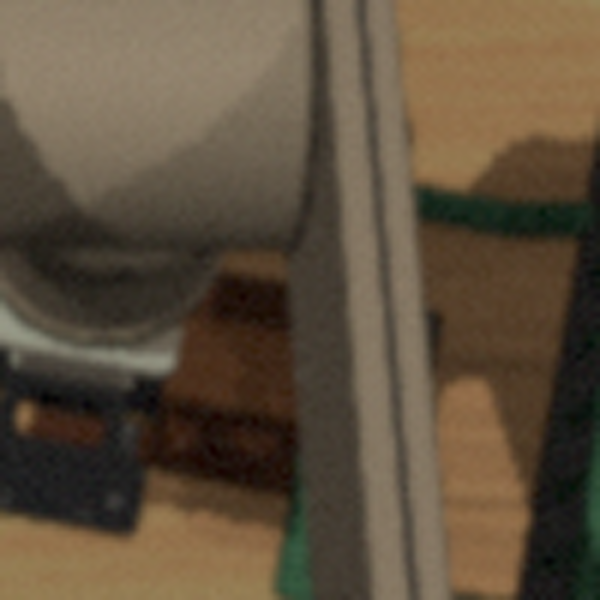

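```bash
python3 -m creep '[{"tx":-0.1,"ty":0,"tz":-0.03,"wx":0,"wy":0,"wz":0},{"tx":0,"ty":0,"tz":0,"wx":0,"wy":0,"wz":0}]'
python3 -m creep '[{"tx":-0.1,"ty":0,"tz":0,"wx":0,"wy":0,"wz":0},{"tx":0,"ty":0,"tz":0,"wx":0,"wy":0,"wz":0}]'
python3 -m creep '[{"tx":-0.1,"ty":0,"tz":0,"wx":0,"wy":0,"wz":0},{"tx":0,"ty":0,"tz":0,"wx":0,"wy":0,"wz":0}]'
python3 -m creep '[{"tx":-0.1,"ty":0,"tz":0,"wx":0,"wy":0,"wz":0},{"tx":0,"ty":0,"tz":0,"wx":0,"wy":0,"wz":0}]'
```

```text
t: 20.5
eef_pos: [0.5914, 0.0416, 0.0535]
tcp_rot: [-3.141, 0.001, 1.372]
wrist_force: [0.2, -2.0, 3.1]
opening: 0.384
t: 20.7
eef_pos: [0.5911, 0.0395, 0.0536]
tcp_rot: [-3.141, 0.0, 1.372]
wrist_force: [-0.5, -1.4, 1.9]
opening: 0.386
t: 20.9
eef_pos: [0.5905, 0.0369, 0.0536]
tcp_rot: [-3.141, 0.0, 1.373]
wrist_force: [-0.0, -0.7, 0.6]
opening: 0.385
t: 21.1
eef_pos: [0.59, 0.034, 0.0537]
tcp_rot: [-3.141, 0.0, 1.373]
wrist_force: [0.7, -0.0, 1.1]
opening: 0.383
```

```bash
python3 -m creep '[{"tx":-0.1,"ty":0,"tz":0,"wx":0,"wy":0,"wz":0},{"tx":0,"ty":0,"tz":0,"wx":0,"wy":0,"wz":0}]'
python3 -m creep '[{"tx":-0.1,"ty":0,"tz":0,"wx":0,"wy":0,"wz":0},{"tx":0,"ty":0,"tz":0,"wx":0,"wy":0,"wz":0}]'
python3 -m creep '[{"tx":-0.1,"ty":0,"tz":0,"wx":0,"wy":0,"wz":0},{"tx":0,"ty":0,"tz":0,"wx":0,"wy":0,"wz":0}]'
python3 -m creep '[{"tx":-0.1,"ty":0,"tz":0,"wx":0,"wy":0,"wz":0},{"tx":0,"ty":0,"tz":0,"wx":0,"wy":0,"wz":0}]'
```

```text
t: 21.3
eef_pos: [0.5894, 0.031, 0.0537]
tcp_rot: [-3.141, 0.0, 1.372]
wrist_force: [-0.4, 0.1, 0.7]
opening: 0.385
t: 21.5
eef_pos: [0.5888, 0.028, 0.0537]
tcp_rot: [-3.141, 0.0, 1.372]
wrist_force: [-0.7, 0.9, 0.6]
opening: 0.386
t: 21.7
eef_pos: [0.5882, 0.0251, 0.0537]
tcp_rot: [-3.141, 0.0, 1.372]
wrist_force: [-0.2, 1.0, 1.1]
opening: 0.385
t: 21.9
eef_pos: [0.5876, 0.0222, 0.0537]
tcp_rot: [-3.141, 0.0, 1.372]
wrist_force: [-0.3, 0.5, -0.6]
opening: 0.383
```

Run:
```python
from h import *
crop("side","s14",190,150,310,240,6)
```

```text
(no output)
```

View pics/s14.png

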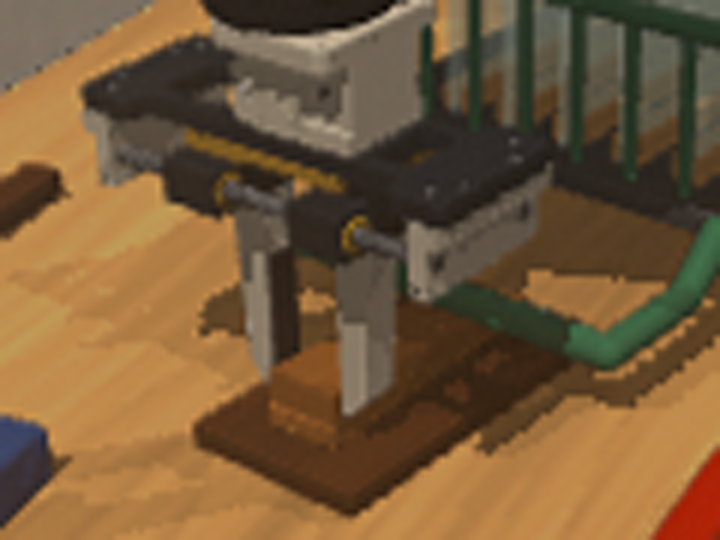

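```bash
python3 -m creep '[{"tx":-0.1,"ty":0,"tz":0,"wx":0,"wy":0,"wz":0},{"tx":0,"ty":0,"tz":0,"wx":0,"wy":0,"wz":0}]'
python3 -m creep '[{"tx":-0.1,"ty":0,"tz":0,"wx":0,"wy":0,"wz":0},{"tx":0,"ty":0,"tz":0,"wx":0,"wy":0,"wz":0}]'
python3 -m creep '[{"tx":-0.1,"ty":0,"tz":0,"wx":0,"wy":0,"wz":0},{"tx":0,"ty":0,"tz":0,"wx":0,"wy":0,"wz":0}]'
```

```text
t: 22.15
eef_pos: [0.587, 0.0194, 0.0536]
tcp_rot: [-3.141, -0.0, 1.372]
wrist_force: [-0.1, 1.5, -0.4]
opening: 0.386
t: 22.35
eef_pos: [0.5864, 0.0165, 0.0537]
tcp_rot: [-3.141, -0.0, 1.373]
wrist_force: [0.9, 2.6, -0.6]
opening: 0.385
t: 22.55
eef_pos: [0.5859, 0.0136, 0.0537]
tcp_rot: [-3.141, -0.0, 1.373]
wrist_force: [1.6, 3.5, -0.2]
opening: 0.387
```

```bash
python3 -m creep '[{"tx":-0.07,"ty":0,"tz":0,"wx":0,"wy":0,"wz":0},{"tx":0,"ty":0,"tz":0,"wx":0,"wy":0,"wz":0}]'
python3 -m creep '[{"tx":-0.06,"ty":0,"tz":0,"wx":0,"wy":0,"wz":0},{"tx":0,"ty":0,"tz":0,"wx":0,"wy":0,"wz":0},{"tx":0,"ty":0,"tz":0,"wx":0,"wy":0,"wz":0}]'
```

```text
t: 22.75
eef_pos: [0.5855, 0.0116, 0.0536]
tcp_rot: [-3.141, -0.0, 1.373]
wrist_force: [1.7, 3.9, -1.6]
opening: 0.386
t: 23.05
eef_pos: [0.5852, 0.01, 0.0537]
tcp_rot: [-3.141, -0.0, 1.373]
wrist_force: [1.2, 4.0, -1.1]
opening: 0.386
```

```bash
python3 -m creep '[{"tx":0,"ty":0,"tz":0,"wx":0,"wy":0,"wz":0},{"tx":0,"ty":0,"tz":0,"wx":0,"wy":0,"wz":0},{"tx":0,"ty":0,"tz":0,"wx":0,"wy":0,"wz":0},{"tx":0,"ty":0,"tz":0,"wx":0,"wy":0,"wz":0},{"tx":0,"ty":0,"tz":0,"wx":0,"wy":0,"wz":0}]' 0.6
python3 -m creep '[{"tx":0,"ty":0,"tz":-0.4,"wx":0,"wy":0,"wz":0},{"tx":0,"ty":0,"tz":-0.8,"wx":0,"wy":0,"wz":0},{"tx":0,"ty":0,"tz":-0.8,"wx":0,"wy":0,"wz":0},{"tx":0,"ty":0,"tz":0,"wx":0,"wy":0,"wz":0},{"tx":0,"ty":0,"tz":0,"wx":0,"wy":0,"wz":0}]'
python3 - <<'E'
from h import *
plan(.570,-.0637,.110,1.372)
crop("side","s15",190,150,310,240,6);crop("top","t15",250,110,360,210,6)
E
```

```text
t: 23.55
eef_pos: [0.5852, 0.0096, 0.0538]
tcp_rot: [3.142, 0.0, 1.372]
wrist_force: [-0.5, -0.1, -0.3]
opening: 0.598
t: 24.05
eef_pos: [0.5859, 0.0097, 0.1149]
tcp_rot: [3.139, -0.0, 1.373]
wrist_force: [-0.9, 0.1, 0.2]
opening: 0.602
t 24.05 pos [0.5859 0.0097 0.1149] rot [ 3.1394e+00 -2.0000e-04  1.3726e+00] F [-0.89  0.05  0.17] open 0.602
turn units(5deg) now: [ 0.02 -0.    0.01]  shift units now: [-2.5  -0.04  0.16]  shift units after turn: [-2.5  -0.04  0.16]
```

View pics/s15.png

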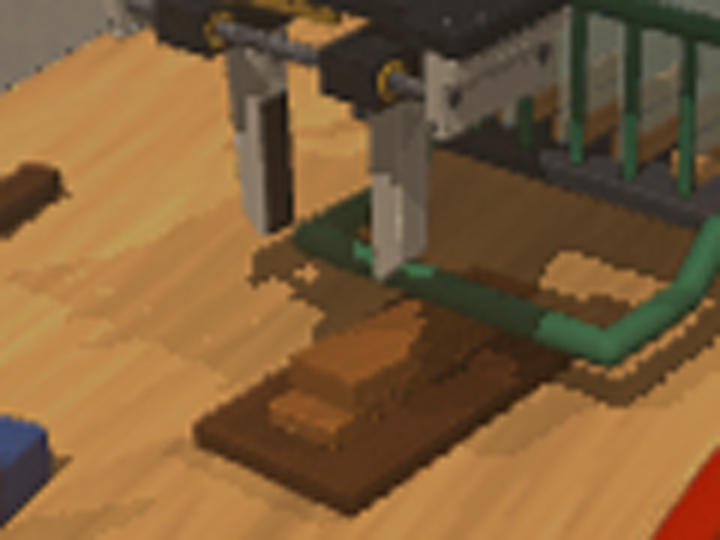

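View pics/t15.png

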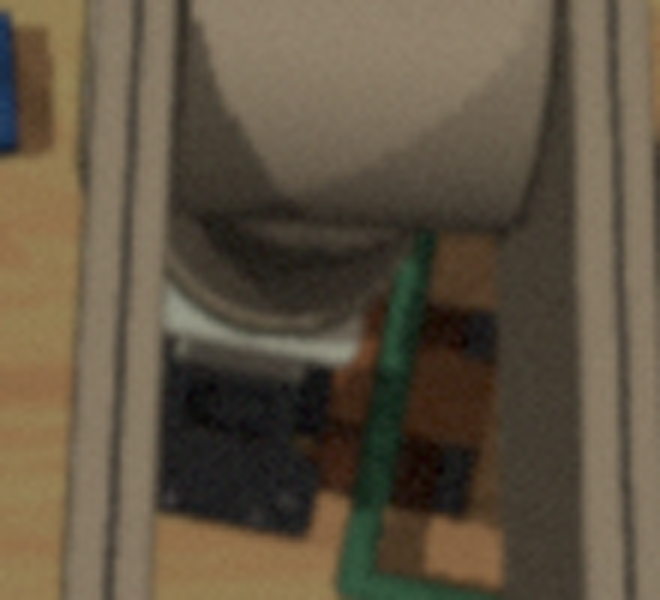

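The wedge sits flat and square on the packer with its thin end past the bar, and it stayed put on release. Next I'll close the fingers and move over the bar to press.

```bash
python3 -m creep '[{"tx":-0.1,"ty":0,"tz":0,"wx":0,"wy":0,"wz":0},{"tx":-0.5,"ty":0,"tz":0,"wx":0,"wy":0,"wz":0},{"tx":-0.7,"ty":0,"tz":0,"wx":0,"wy":0,"wz":0},{"tx":-0.7,"ty":0,"tz":0,"wx":0,"wy":0,"wz":0},{"tx":-0.5,"ty":-0.04,"tz":0,"wx":0,"wy":0,"wz":0}]' 0
python3 -m creep '[{"tx":0,"ty":0,"tz":0.4,"wx":0,"wy":0,"wz":0},{"tx":0,"ty":0,"tz":0.3,"wx":0,"wy":0,"wz":0},{"tx":0,"ty":0,"tz":0,"wx":0,"wy":0,"wz":0},{"tx":0,"ty":0,"tz":0,"wx":0,"wy":0,"wz":0}]'
python3 - <<'E'
from h import *
plan(.570,-.0637,.072,1.372)
crop("side","s16",190,130,310,230,6);crop("top","t16",250,110,360,210,6)
E
```

```text
t: 24.65
eef_pos: [0.5684, -0.0655, 0.1131]
tcp_rot: [-3.141, 0.0, 1.372]
wrist_force: [-0.1, -0.5, -0.3]
opening: 0.223
t: 25.05
eef_pos: [0.5687, -0.0626, 0.0918]
tcp_rot: [-3.14, -0.0, 1.373]
wrist_force: [0.2, 0.2, 0.3]
opening: 0.008
t 25.05 pos [ 0.5687 -0.0626  0.0918] rot [-3.1399e+00 -2.0000e-04  1.3735e+00] F [0.23 0.24 0.31] open 0.008
turn units(5deg) now: [-0.02 -0.    0.02]  shift units now: [-0.03  0.05  0.66]  shift units after turn: [-0.03  0.05  0.66]
```

View pics/s16.png

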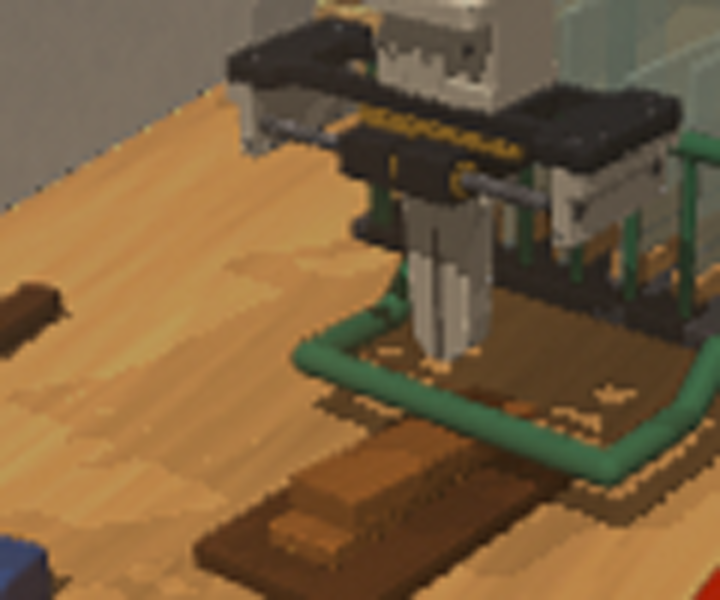

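View pics/t16.png

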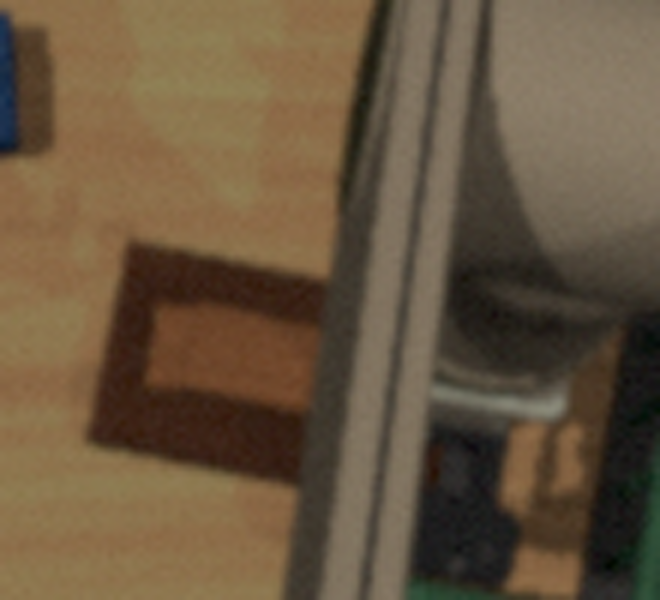

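Run:
```python
from h import *
b=np.array([.570,-.0637,.038]);yv=np.array([.98,-.198,0])
f=lambda P:((np.array(proj("side",P))-[190,130])*6).round()
for s in(-.08,-.04,0,.04,.08): print(s,f(b+s*yv))
print('tips',f([.5687,-.0626,.0668]))
```

```text
-0.08 [594. 460.]
-0.04 [518. 432.]
0 [446. 405.]
0.04 [377. 380.]
0.08 [311. 356.]
tips [446. 349.]
```

```bash
python3 -m creep '[{"tx":-0.03,"ty":0.03,"tz":0.25,"wx":0,"wy":0,"wz":0},{"tx":0,"ty":0,"tz":0.2,"wx":0,"wy":0,"wz":0},{"tx":0,"ty":0,"tz":0.1,"wx":0,"wy":0,"wz":0},{"tx":0,"ty":0,"tz":0,"wx":0,"wy":0,"wz":0},{"tx":0,"ty":0,"tz":0,"wx":0,"wy":0,"wz":0}]'
python3 -m creep '[{"tx":0,"ty":0,"tz":0.06,"wx":0,"wy":0,"wz":0},{"tx":0,"ty":0,"tz":0,"wx":0,"wy":0,"wz":0},{"tx":0,"ty":0,"tz":0,"wx":0,"wy":0,"wz":0}]'
python3 -m creep '[{"tx":0,"ty":0,"tz":0.04,"wx":0,"wy":0,"wz":0},{"tx":0,"ty":0,"tz":0,"wx":0,"wy":0,"wz":0},{"tx":0,"ty":0,"tz":0,"wx":0,"wy":0,"wz":0}]'
```

```text
t: 25.65
eef_pos: [0.5699, -0.0645, 0.0761]
tcp_rot: [-3.141, -0.0, 1.373]
wrist_force: [0.4, 0.4, -0.2]
opening: 0.003
t: 25.95
eef_pos: [0.57, -0.0646, 0.0745]
tcp_rot: [3.141, -0.0, 1.373]
wrist_force: [-0.9, 0.2, -0.2]
opening: 0.003
t: 26.25
eef_pos: [0.5699, -0.0645, 0.0732]
tcp_rot: [-3.141, -0.0, 1.373]
wrist_force: [0.1, 0.3, 0.9]
opening: 0.004
```

```bash
python3 -m creep '[{"tx":0,"ty":0,"tz":0.04,"wx":0,"wy":0,"wz":0},{"tx":0,"ty":0,"tz":0,"wx":0,"wy":0,"wz":0}]'
python3 -m creep '[{"tx":0,"ty":0,"tz":0.04,"wx":0,"wy":0,"wz":0},{"tx":0,"ty":0,"tz":0,"wx":0,"wy":0,"wz":0}]'
python3 -m creep '[{"tx":0,"ty":0,"tz":0.03,"wx":0,"wy":0,"wz":0},{"tx":0,"ty":0,"tz":0,"wx":0,"wy":0,"wz":0}]'
```

```text
t: 26.45
eef_pos: [0.5698, -0.0645, 0.0718]
tcp_rot: [-3.141, -0.0, 1.373]
wrist_force: [0.7, 0.6, 0.3]
opening: 0.004
t: 26.65
eef_pos: [0.57, -0.0645, 0.0707]
tcp_rot: [3.142, -0.0, 1.373]
wrist_force: [-0.4, 0.8, -0.4]
opening: 0.009
t: 26.85
eef_pos: [0.5701, -0.0645, 0.0705]
tcp_rot: [3.141, -0.0, 1.373]
wrist_force: [-2.2, 0.5, 4.9]
opening: 0.002
```

```bash
python3 -m creep '[{"tx":0,"ty":0,"tz":0.03,"wx":0,"wy":0,"wz":0},{"tx":0,"ty":0,"tz":0,"wx":0,"wy":0,"wz":0}]'
```

```text
t: 27.05
eef_pos: [0.5701, -0.0645, 0.0704]
tcp_rot: [3.141, 0.0, 1.373]
wrist_force: [-5.1, 1.0, 10.7]
opening: 0.005
```

```bash
python3 -m creep '[{"tx":0,"ty":0,"tz":0,"wx":0,"wy":0,"wz":0},{"tx":0,"ty":0,"tz":0,"wx":0,"wy":0,"wz":0},{"tx":0,"ty":0,"tz":0,"wx":0,"wy":0,"wz":0},{"tx":0,"ty":0,"tz":0,"wx":0,"wy":0,"wz":0},{"tx":0,"ty":0,"tz":0,"wx":0,"wy":0,"wz":0}]'
python3 -m creep '[{"tx":0,"ty":0,"tz":0,"wx":0,"wy":0,"wz":0},{"tx":0,"ty":0,"tz":0,"wx":0,"wy":0,"wz":0},{"tx":0,"ty":0,"tz":0,"wx":0,"wy":0,"wz":0},{"tx":0,"ty":0,"tz":0,"wx":0,"wy":0,"wz":0},{"tx":0,"ty":0,"tz":0,"wx":0,"wy":0,"wz":0}]'
python3 -m creep '[{"tx":0,"ty":0,"tz":-0.06,"wx":0,"wy":0,"wz":0},{"tx":0,"ty":0,"tz":-0.2,"wx":0,"wy":0,"wz":0},{"tx":0,"ty":0,"tz":-0.6,"wx":0,"wy":0,"wz":0},{"tx":0,"ty":0,"tz":-1,"wx":0,"wy":0,"wz":0},{"tx":0,"ty":0,"tz":-1,"wx":0,"wy":0,"wz":0}]'
python3 -m creep '[{"tx":0.5,"ty":0,"tz":0,"wx":0,"wy":0,"wz":0},{"tx":0.9,"ty":-0.2,"tz":0,"wx":0,"wy":0,"wz":0},{"tx":0.9,"ty":-0.5,"tz":0,"wx":0,"wy":0,"wz":0},{"tx":0.9,"ty":-0.8,"tz":0,"wx":0,"wy":0,"wz":0},{"tx":0.9,"ty":-0.8,"tz":0,"wx":0,"wy":0,"wz":0}]'
python3 -m creep '[{"tx":0.9,"ty":-0.8,"tz":0,"wx":0,"wy":0,"wz":0},{"tx":0.9,"ty":-0.8,"tz":0,"wx":0,"wy":0,"wz":0},{"tx":0.9,"ty":-0.6,"tz":0,"wx":0,"wy":0,"wz":0},{"tx":0,"ty":0,"tz":0,"wx":0,"wy":0,"wz":0},{"tx":0,"ty":0,"tz":0,"wx":0,"wy":0,"wz":0}]'
python3 - <<'E'
from h import *
crop("side","s17",190,150,310,240,6);crop("top","t17",250,110,360,210,6)
for t in("wedge_mid","packer_mid","rack"):
  for c in("top","side"):
    print(c,t,[(np.round(w(c,d['xyz']),3).tolist(),round(d['confidence'],2)) for d in spotter.spot_point(t,c)] if t!="rack" else '')
E
```

```text
t: 27.55
eef_pos: [0.5701, -0.0645, 0.0703]
tcp_rot: [3.141, 0.0, 1.373]
wrist_force: [-5.9, 0.3, 11.0]
opening: 0.007
t: 28.05
eef_pos: [0.5701, -0.0646, 0.0703]
tcp_rot: [3.141, 0.0, 1.373]
wrist_force: [-5.6, 1.0, 11.9]
opening: 0.007
t: 28.55
eef_pos: [0.5694, -0.0644, 0.1553]
tcp_rot: [-3.14, -0.0, 1.373]
wrist_force: [-0.4, 1.6, -0.0]
opening: 0.007
t: 29.05
eef_pos: [0.5256, 0.0711, 0.154]
tcp_rot: [-3.141, 0.0, 1.372]
wrist_force: [0.6, 0.5, 0.5]
opening: 0.005
t: 29.55
eef_pos: [0.4773, 0.1626, 0.1544]
tcp_rot: [-3.141, 0.0, 1.375]
wrist_force: [0.8, 0.9, 0.1]
opening: -0.001
top wedge_mid [([0.573, -0.041, 0.027], 0.7), ([0.708, 0.279, 0.007], 0.59), ([0.569, -0.063, 0.013], 0.54)]
side wedge_mid [([0.71, 0.282, 0.007], 0.69), ([0.576, -0.047, 0.029], 0.58)]
top packer_mid [([0.312, 0.154, 0.006], 0.86)]
side packer_mid [([0.315, 0.15, 0.009], 0.84), ([0.578, -0.03, 0.016], 0.6), ([0.704, 0.116, -0.002], 0.32)]
top rack 
side rack
```

View pics/s17.png

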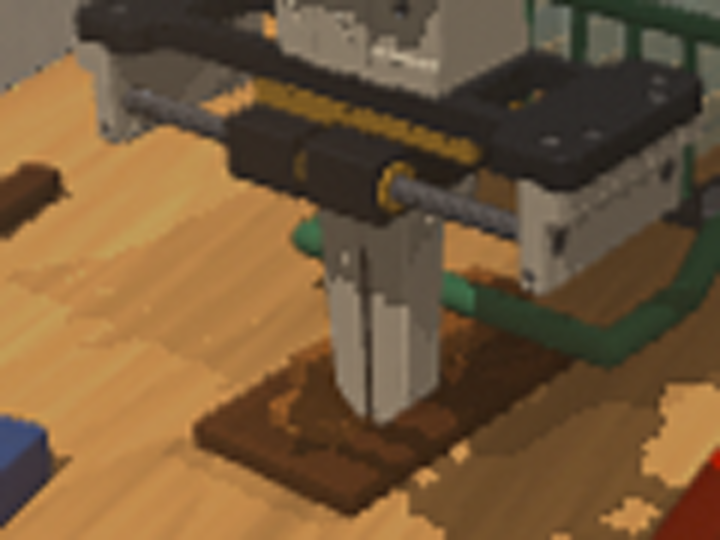

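View pics/t17.png

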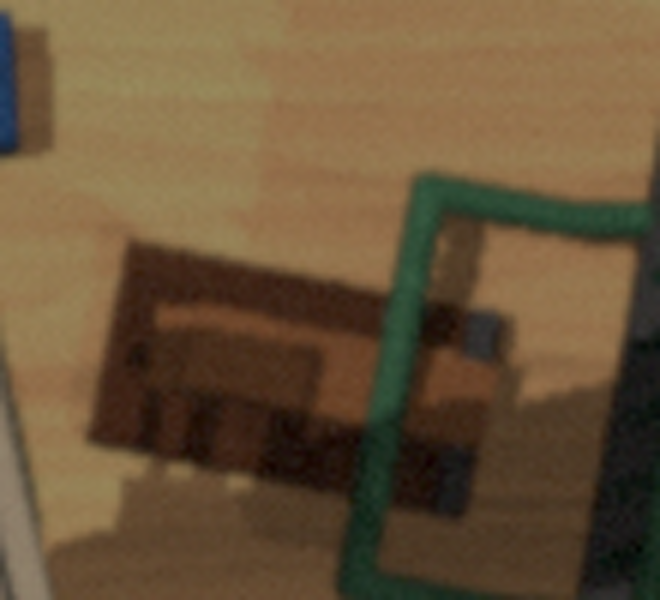

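Run:
```python
from h import *
s=manip.state(); print(s['t'],s['wrist_force'].round(2)); print(order.job_done())
```

```text
29.85 [ 0.45  0.37 -0.43]
the job is handed in; nothing more can be done
None
```

The packer and tapered shim are in place under the foot bar, the press check passed, and I handed the job in at about 29.9 s. The interface gave no verdict.

- **Packer:** I laid it on the sill and slid it in until the push against the back stop rose from about 1 N to about 15 N over roughly 2 mm. I then eased off and released it. The last side-camera estimate puts its centre about 35 mm before the bar, centred sideways.
- **Tapered shim:** I slid it in thin end first until the push rose steadily from about 0.5 N to about 4 N, roughly 12 mm past first contact, and released it. The cameras put its middle about 20 mm before the bar, which matches where I let go, so it did not creep back.
- **Press check:** I held about 11 N on the middle of the bar for 1 s. The tool moved only about 0.2 mm, so the bar did not dip. There was also a steady sideways force of about 5–6 N along the bar during the press.
- **Other things on the bench:** I kept clear of the bystanders. I saw no sign that any had moved, but I did not measure them again at the end.

Neither the nip force nor the rack angle can be read directly. From the shim's travel I estimate the bar sits about 1 mm above the joint's zero. In the last pictures the detectors also reported the pink and yellow look-alikes, and only the side camera found the packer; the top camera reported just the yellow one. I took the real pieces from their position under the bar.

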